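Weigh a cup carrier on a sprung hand scale and leave it hanging

ROBOT

A 6-joint arm with a two-finger parallel gripper is mounted at the origin on a cart in front of the work surface, level with it; the furniture and walls round the work are solid. World frame = base frame: x ahead of the robot, y to its left, z up, the work surface at z = 0. Lengths are in mm, angles in rad, forces in N, time in s.
With the tool pointing down it reaches from about 275 to 750 mm from the base axis. Payload 10.2 kg.
Tool frame: the origin (TCP) lies between the finger pads; the fingertips stand 11 mm ahead of it and the grasp point (between the pads) lies 8 mm behind it (ctrl.tip_extent is the distance from the TCP to the fingertips, in mm); z points along the fingers, y is the direction in which the jaws open and shut (so a half turn about z gives the same grasp; the last joint's range is limited). The gripper opens to 85 mm and grips with 20 to 120 N. Pads are 22 mm wide; open, the fingers measure 114 mm over their backs; the gripper's body (76 mm by 85 mm) begins 54 mm behind the grasp point. The pads swing forward as they close: fully open they stand 13 mm farther back than shut.
Start: joints at [0.919, 0.313, 1.498, -0, 1.331, -0.223], TCP at [218.297, 477.47, 242.294] pointing down, gripper open.
Joint ranges: [-2.94, 2.94], [-0.97, 2.17], [0.19, 2.56], [-1.23, 4.37], [0.02, 3.11], [-2.88, 2.88]. Speed limits (rad/s): [2.39, 2.39, 3.01, 3.14, 3.14, 3.14].

INTERFACE

Orientations are given as a unit quaternion [w, x, y, z].
In Python, from rig import ctrl gives the robot as it stands.
- The arm moves only by the tool apply_moves, never from a script. Its argument "commands" is a list of rows, each a list of 5 numbers: the finger opening in cm, from 0 to 8.54, then the shift along the tool's x, y, z in cm, then the turn about the tool's z in rad. In form: [[jaw, dx, dy, dz, roll], ...]. A call has 1 to 12 rows; each row shifts and turns the commanded pose from where the row before left it, along the tool's axes as they then stand; what a row does not reach is not made up. A row lasts 1/12 s, in which the tool goes at most 41.7 mm and 7.16 degrees, less where a joint would pass 70% of its speed; a pose out of reach is approached as far as the arm can. A call with a gripper value outside its range is refused whole. The fingers move at their own pace and stop on an object; "squeeze" is the grip in N (left out, the last holds). Time passes only in rows, so rows that do not move let the fingers close. It gives the time, the measured TCP pose, the force and the opening at its end, in the units of the state.
- ctrl.sense(): the state, without advancing time (a new reading comes with each control period).
- ctrl.capture(name): name is "scene" or "top"; returns the picture (420x560x3 uint8, red, green, blue); there is no depth.
- ctrl.camera_info(name): a dict with "fov_y" (degrees; the focal length in pixels is half the picture's height over the tangent of half this angle, whatever the lens; pixels are square), "cx", "cy" (the principal point, pixels), "dist_coeffs" ([k1, k2, p1, p2, k3] as OpenCV has them; the pictures are not rectified), "camera_from_world" (4x4, takes a point from world to camera coordinates). Camera axes: x right, y down, z forward; pixel columns grow to the right and rows downward; lengths in mm; the calibration is good to about 2 mm. A picture is of the moment at which its call begins. camera_info takes no time and is no camera call.
- ctrl.finish_job(): hands the job in, once; it reports no verdict.
The state is a dict: "time_s": time; "joints": joint angles; "dq": joint speeds; "tau": joint torques, N m; "eef_pos": TCP position; "ee_rot": TCP orientation; "force": force on the tool from outside, world axes, zero at the start; "wrist_torque": the same for the moment, N m; "grip_width": opening from 0.0 (shut) to 1.0 (fully open).
Only numpy, scipy, OpenCV 4.12 (cv2) and the standard library are available. Lean on these libraries where they do the work, as an engineer would, in place of code of your own. Each camera call takes 0.05 s, during which the arm holds its last target.

TASK

Take the sprung hand scale out of its forked stand, hook it under the wire bail of the specimen-cup carrier and lift the carrier gently and straight out of its locating ring until it just clears the ring, no more than 1 cm above it, and hold it still there for about a second so that it could be read. Then hang the scale back in the fork of its stand with the carrier hanging from the hook, still and clear of the worktop, and let go. Touch the carrier with the scale's hook only, never jerk, overload or tip it or pull hard against the ring, set the scale down softly, and leave the beaker, the timer and the well plate alone.

Things in the scene. Friction and masses are not known exactly. Their poses are not given: they have to be found in the camera images.
- scale: sprung hand scale, hanging upright in the stand. Origin: centre of the underside of its flange, a metal disc 46 mm across, 6 mm thick; z up. Below it a tube 22 mm across, 45 mm long, out of which a sprung rod with a J hook slides down. The hook lies in the scale's x-z plane, tip on the +x side: it goes under a bar by moving along the scale's +x. Mass 0.21 kg
- scale_grip (a point): centre of the black grip block on the flange, 27 mm above the scale's origin: 44 mm along the scale's x, 22 mm along y, 42 mm high. Pinch it across its 22 mm from above
- scale_rod (a joint): how far the scale's sprung rod is drawn out downward, m, 0 to 0.085 (end stop). Spring 100 N/m (1 N per 10 mm), so it shows the load; about 0.003 with the hook empty
- hook_seat (a point): where the centre of a seated 6 mm bar lies in the hook: on the scale's axis, 89.5 mm below the scale's origin plus the rod's extension. Hook wire 5 mm. The hook's lowest point is 8 mm below this point, the top of its tip 9 mm above it and 14 mm to +x, its back 14 mm to -x, the roof of its mouth 34 mm above it on the axis
- load: specimen-cup carrier standing on the worktop in the ring: metal tray 84 mm across, 5 mm thick, with a fixed lidded cup (72 mm across, lid top 81 mm up) and a bail of 6 mm wire. Origin: centre of the tray's underside; z up. The bail lies in the carrier's y-z plane, rising from 110 mm at y = +-30 mm to a flat crest 125 mm up at y = +-4 mm. Weight unknown, 0.15 to 0.7 kg
- bail_top (a point): centre of the wire at the crest of the carrier's bail, 125 mm above the carrier's underside
- ring: fixed locating ring on the worktop round the carrier's foot: 104 mm outside, 89 mm inside (2.5 mm play round the tray), 12 mm high, open at the bottom. Origin: centre of its underside
- stand: fixed stand. Origin on the worktop straight below the scale's place. Its fork, two level tines along the stand's x (15 mm wide, 12 thick, 32 apart), opens to the stand's -x; each tine ends 36 mm out at -x with a lip 6 mm high, 6 long. Post 18 mm thick at x = +85 mm. Base 10 mm high: a bar at x = 60 to 110 mm, two feet at y = +-66 mm (18 mm wide) reaching to x = -45 mm
- fork_seat (a point): point midway between the tines on the level of their top faces (0.296 m above the worktop), where the centre of the flange's underside belongs
- beaker: small glass beaker, 54 mm across, 69 mm high, a bystander. Origin: centre of its underside
- timer: white bench timer, 68x68x20 mm, a bystander. Origin: centre of its underside
- plate_a: flat white well plate, 86x128x14 mm, a bystander. Origin: centre of its underside
There are look-alikes about, which are no part of the job. Leave any yellow look-alike of the ring alone.

How it is judged (in metres and radians):
On the way, in this order (a step that is already met when the one before it is completed fails the run):
1. the scale is out of the fork with its hook empty (horizontal distance between scale and fork_seat above 0.05 m and contact force between scale and load below 0.1 N), for 0.1 s.
2. the carrier hangs still on the hook, clear of the ring by 1 to 13 mm (origin 13 to 25 mm above the worktop), for 0.8 s (height (world z) of load between 0.013 and 0.025 m and horizontal distance between load and ring below 0.04 m and distance between hook_seat and bail_top below 0.02 m and linear speed of load below 0.03 m/s and angle between load's own z axis and vertical below 0.2 rad), for 0.8 s.
At the end, for the whole second after the job is handed in: the scale hangs upright with its flange flat on the fork's tines (within 15 mm of the fork's seat sideways, 4 mm in height), the carrier hangs from its hook by the crest of the bail, at least 6 mm clear of the worktop, upright and nearly still (under 0.04 m/s) (horizontal distance between scale and fork_seat below 0.015 m and z of scale in the frame of fork_seat between -0.004 and 0.004 m and angle between scale's own z axis and vertical below 0.15 rad and distance between hook_seat and bail_top below 0.02 m and height (world z) of load above 0.006 m and contact force between scale and load above 1 N and value of joint scale_rod above 0.01 m and angle between load's own z axis and vertical below 0.2 rad and linear speed of load below 0.04 m/s and linear speed of scale below 0.02 m/s); the robot touches nothing.
It fails at once if the hook and the carrier press on each other with more than 11 N (jerked, overloaded or jammed; the carrier weighs less than 7 N) (contact force between scale and load above 11 N).
It fails at once if the carrier presses against the ring or the stand with more than 6 N (contact force between load and ring above 6 N or contact force between load and stand above 6 N).
It fails at once if the scale presses on the stand with more than 35 N (dropped or banged down) (contact force between scale and stand above 35 N).
It fails at once if the fingers touch the carrier, or it tips by more than 0.4 rad (contact force between the fingers and load above 0.5 N or angle between load's own z axis and vertical above 0.4 rad).
It fails at once if the beaker, timer or well plate is moved by more than 15 mm (distance of any of beaker, timer, plate_a from where it was at the start of the episode above 0.015 m).
It also fails if it takes over 72 s, if anything falls off the work surface, if the arm or the gripper's body presses on something with over 40 N, if the wrist force passes 120 N, or if a joint passes its speed limit or range.

## Working session

There is one attempt and no reset: what is moved stays moved. The work goes in short steps, Python scripts to look and compute and a tool call to move; the robot and the scene stay as the last step left them, time stands still between calls to the robot, and variables do not carry over. Pictures are saved under pics/ and viewed, and the job is handed in when it is done.

Besides the shell and the picture viewer there is one more tool, called after ">>>" as name([rows], argument=value, ...), one row to a line, values as JSON. apply_moves: Moves the arm, as the interface text tells. Its arguments: {"type":"object","properties":{"commands":{"type":"array"},"squeeze":{"type":"number"}},"required":["commands"]}

```bash
ls; mkdir -p pics; python3 - <<'E'
from rig import ctrl
import cv2,numpy as np
np.set_printoptions(suppress=True,precision=4)
print(ctrl.sense()); 
for n in("scene","top"):
    i=ctrl.camera_info(n);print(n,i)
    cv2.imwrite(f"pics/{n}0.png",ctrl.capture(n)[:,:,::-1])
E
```

```text
pics
{'time_s': 0.0, 'joints': array([ 0.9186,  0.3135,  1.4984,  0.    ,  1.331 , -0.2234]), 'dq': array([0.0006, 0.0029, 0.0017, 0.0007, 0.0007, 0.0015]), 'tau': array([  0.0003, -41.2263, -25.9743,  -0.0002,   0.0041,  -0.    ]), 'eef_pos': array([218.1314, 477.2721, 241.7402]), 'ee_rot': array([-0.0003,  0.2127,  0.9771, -0.0006]), 'force': array([ 0.3907, -0.148 , -1.1342]), 'wrist_torque': array([-0.065 , -0.0513, -0.0384]), 'grip_width': 0.998614007615973}
scene {'fov_y': 46.44182699327842, 'cx': 275.7421886965664, 'cy': 219.4450968968079, 'dist_coeffs': array([-0.0694,  0.    ,  0.    ,  0.    ,  0.    ]), 'camera_from_world': array([[   0.5061,   -0.8624,   -0.015 , -130.9524],
       [  -0.6605,   -0.3763,   -0.6497,  521.8309],
       [   0.5546,    0.3387,   -0.7601, 1400.3956],
       [   0.    ,    0.    ,    0.    ,    1.    ]])}
top {'fov_y': 48.92596858903576, 'cx': 280.2470456338705, 'cy': 210.56085705408998, 'dist_coeffs': array([-0.0607,  0.    ,  0.    ,  0.    ,  0.    ]), 'camera_from_world': array([[  -0.0094,   -0.9998,    0.0178,  113.6328],
       [  -0.996 ,    0.0078,   -0.0891,  519.8018],
       [   0.0889,   -0.0185,   -0.9959, 1305.6466],
       [   0.    ,    0.    ,    0.    ,    1.    ]])}
```

View pics/scene0.png

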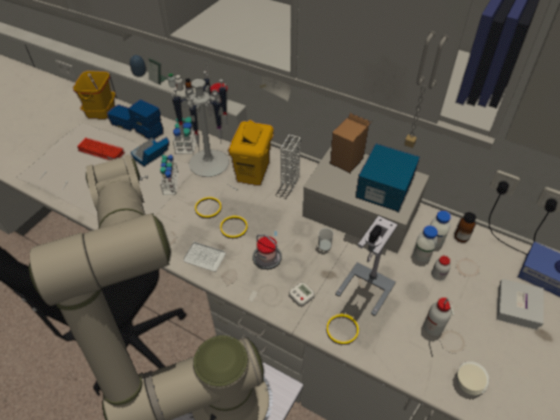

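View pics/top0.png

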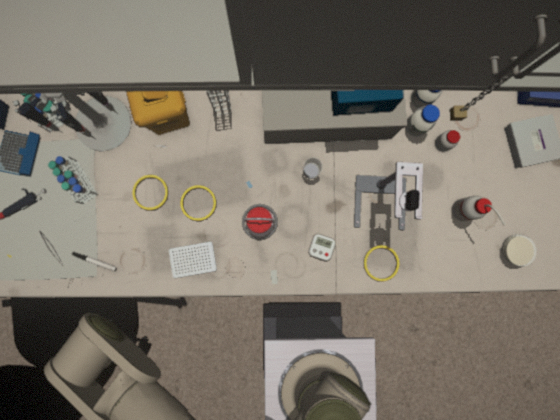

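```bash
cat > h.py <<'E'
import numpy as np,cv2
from rig import ctrl
np.set_printoptions(suppress=True,precision=3)
def cam(n):
    i=ctrl.camera_info(n); f=210/np.tan(np.radians(i['fov_y']/2))
    K=np.array([[f,0,i['cx']],[0,f,i['cy']],[0,0,1]]); T=np.array(i['camera_from_world'])
    return K,np.array(i['dist_coeffs']),T
def proj(n,P):
    K,d,T=cam(n); P=np.atleast_2d(np.array(P,float))
    return cv2.projectPoints(P,cv2.Rodrigues(T[:3,:3])[0],T[:3,3],K,d)[0].reshape(-1,2)
def ray(n,uv):
    K,d,T=cam(n); p=cv2.undistortPoints(np.array([[uv]],float),K,d).ravel()
    D=T[:3,:3].T@np.array([p[0],p[1],1]); C=-T[:3,:3].T@T[:3,3]
    return C,D/np.linalg.norm(D)
def atz(n,uv,z):
    C,D=ray(n,uv); return C+D*(z-C[2])/D[2]
def tri(a,b):
    C1,D1=ray("top",a);C2,D2=ray("scene",b)
    A=np.stack([D1,-D2],1);s=np.linalg.lstsq(A,C2-C1,rcond=None)[0]
    p,q=C1+D1*s[0],C2+D2*s[1]; return (p+q)/2,np.linalg.norm(p-q)
def crop(src,dst,x0,y0,w,h,s,pts=None):
    im=cv2.imread(src)[y0:y0+h,x0:x0+w]; im=cv2.resize(im,None,fx=s,fy=s,interpolation=cv2.INTER_CUBIC)
    for k in range(0,w,10):
        cv2.line(im,(int(k*s),0),(int(k*s),6 if (x0+k)%50 else 14),(0,255,0),1)
        if (x0+k)%20==0: cv2.putText(im,str(x0+k),(int(k*s),24),0,.4,(0,255,0),1)
    for k in range(0,h,10):
        cv2.line(im,(0,int(k*s)),(6,int(k*s)),(0,255,0),1)
        if (y0+k)%20==0: cv2.putText(im,str(y0+k),(8,int(k*s)+4),0,.4,(0,255,0),1)
    if pts is not None:
        for u,v in pts: cv2.circle(im,(int((u-x0+.5)*s),int((v-y0+.5)*s)),2,(255,0,255),-1)
    cv2.imwrite(dst,im)
E
python3 - <<'E'
from h import *
crop("pics/top0.png","pics/t0a.png",340,150,100,75,8)
crop("pics/scene0.png","pics/s0a.png",330,210,80,110,5)
crop("pics/top0.png","pics/t0b.png",230,190,60,60,9)
crop("pics/scene0.png","pics/s0b.png",240,220,60,60,9)
E
```

```text
(no output)
```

View pics/t0a.png

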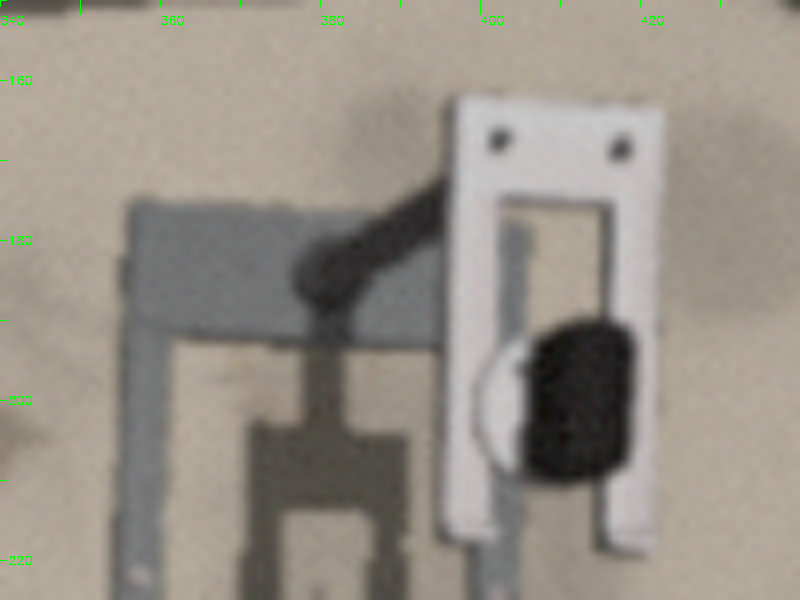

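View pics/s0a.png

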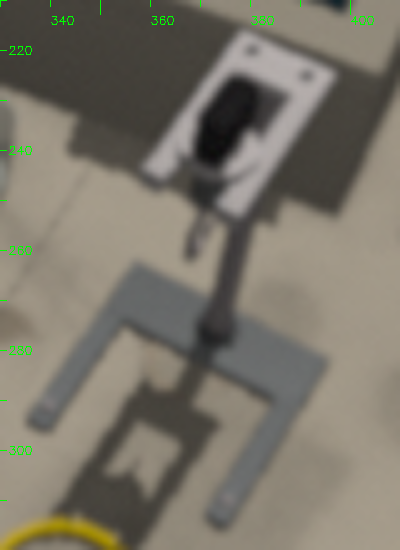

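View pics/t0b.png

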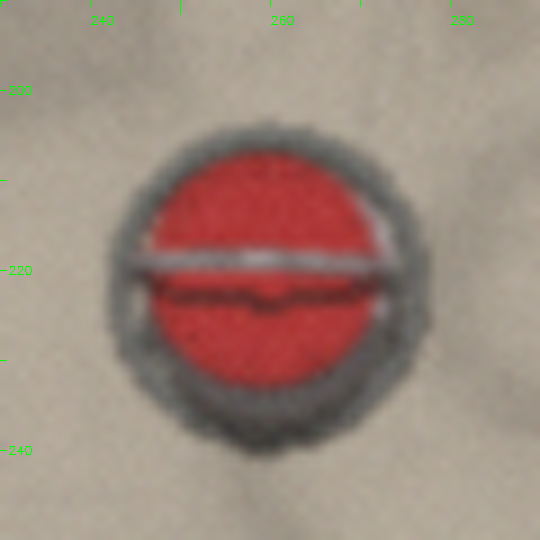

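View pics/s0b.png

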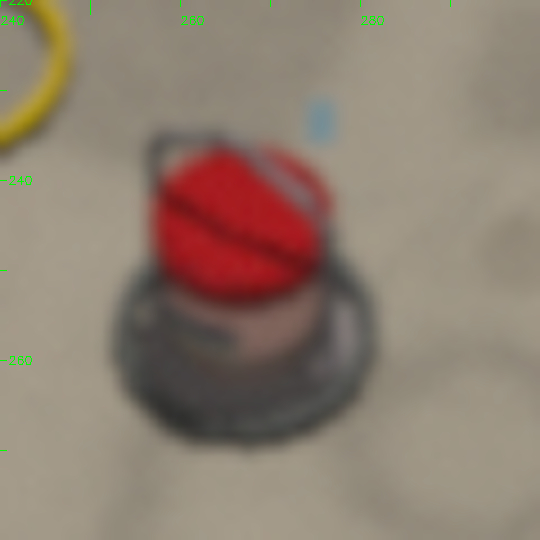

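```bash
python3 - <<'E'
from h import *
for n in("top","scene"):
    print(n, ray(n,(280,210))[0])
for uv in [(397,162),(422.8,163.5),(395.6,216.5),(421.8,217.5),(402,175),(415.5,175.5)]:
    print("fork z296",uv,atz("top",uv,296))
print("base corner",atz("top",(356,175.5),10))
print("ring/carrier ctr", atz("top",(259,223),6), atz("top",(259.5,219),125), atz("top",(259,218.3),81))
crop("pics/top0.png","pics/t0c.png",340,190,90,90,7)
crop("pics/scene0.png","pics/s0c.png",350,215,50,60,10)
E
```

```text
top [ 402.675  133.767 1344.536]
scene [-365.658 -390.882 1401.453]
fork z296 (397, 162) [ 607.497 -158.173  296.   ]
fork z296 (422.8, 163.5) [ 603.816 -218.995  296.   ]
fork z296 (395.6, 216.5) [ 480.545 -150.654  296.   ]
fork z296 (421.8, 217.5) [ 477.718 -211.744  296.   ]
fork z296 (402, 175) [ 576.886 -168.848  296.   ]
fork z296 (415.5, 175.5) [ 575.593 -200.597  296.   ]
base corner [ 623.514 -114.587   10.   ]
ring/carrier ctr [486.431 170.894   6.   ] [489.579 166.213 125.   ] [494.65  168.744  81.   ]
```

View pics/t0c.png

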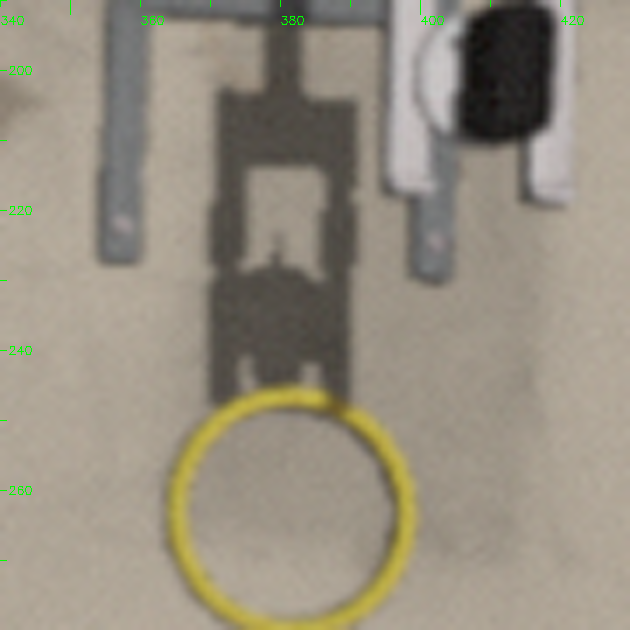

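View pics/s0c.png

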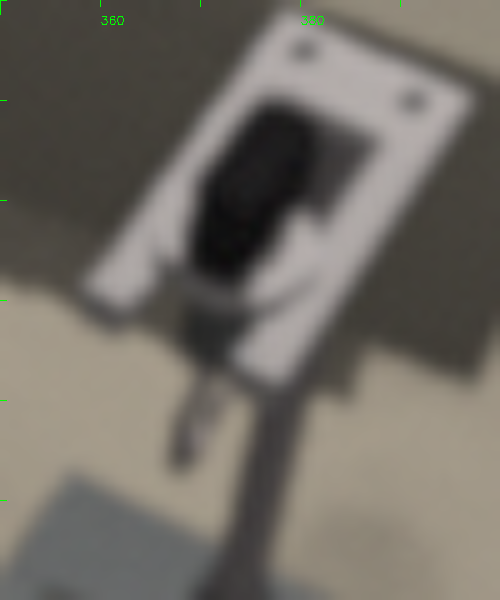

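```bash
python3 - <<'E'
from h import *
from scipy.optimize import least_squares
# local pts (stand), pixels
T=[((91,31,296),(397,162)),((91,-31,296),(422.8,163.5)),((-36,31,302),(395.6,215.8)),((-36,-31,302),(421.8,217)),
((110,75,10),(356,175.5)),((-45,75,10),(353.8,227.3)),((-45,57,10),(359.8,227.3)),((-45,-57,10),(398.2,229.3)),((-45,-75,10),(404.3,230))]
S=[((-36,31,302),(358.3,242.5)),((-36,-31,302),(377.5,253)),((91,31,296),(378,215.5)),((91,-31,296),(396,224.5)),
((110,75,10),(357.5,262)),((-45,75,10),(335.3,295.0)),((110,-75,10),(395.5,282.5)),((-45,-75,10),(373.5,315.5))]
def w(p,L):
    L=np.array(L,float);c,s=np.cos(p[2]),np.sin(p[2])
    return np.stack([p[0]+c*L[:,0]-s*L[:,1],p[1]+s*L[:,0]+c*L[:,1],L[:,2]],1)
LT,UT=[a for a,_ in T],np.array([b for _,b in T]);LS,US=[a for a,_ in S],np.array([b for _,b in S])
for sel in ("T","S","TS"):
    f=lambda p:np.concatenate(([ (proj("top",w(p,LT))-UT).ravel()] if "T" in sel else [])+([(proj("scene",w(p,LS))-US).ravel()] if "S" in sel else []))
    r=least_squares(f,[515,-183,-.05],x_scale=[10,10,.1]);print(sel,r.x,np.sqrt(np.mean(r.fun**2)))
print(r.fun.reshape(-1,2))
p=r.x
# scale overlays
for k,yaw in (("p",p[2]),("m",p[2]+np.pi)):
    q=[p[0],p[1],yaw]
    ext=3; zs=296-89.5-ext
    hk=[(0,0,z) for z in (251,240,zs+34)]+[(14,0,zs+9),(14,0,zs),(10,0,zs-5),(0,0,zs-8),(-10,0,zs-5),(-14,0,zs),(-14,0,zs+15),(-14,0,zs+25)]
    gr=[(x,y,z) for x in(-22,22) for y in(-11,11) for z in(302,344)]
    fl=[(23*np.cos(a),23*np.sin(a),302) for a in np.linspace(0,6.2,24)]
    P=w(q,hk+gr+fl)
    crop("pics/scene0.png",f"pics/s0{k}.png",345,205,55,70,8,proj("scene",P))
    crop("pics/top0.png",f"pics/t0{k}.png",380,160,50,65,8,proj("top",P))
a=cv2.imread("pics/s0p.png");b=cv2.imread("pics/s0m.png");cv2.imwrite("pics/ov.png",cv2.resize(np.hstack([a,b]),(790,503)))
E
```

```text
T [ 513.698 -181.939   -0.064] 0.6339649507654056
S [ 508.245 -181.017   -0.073] 0.8440810772779294
TS [ 512.064 -181.459   -0.068] 0.9526230380524031
[[-0.589  1.079]
 [-0.133  1.296]
 [-0.38   1.512]
 [ 0.128  1.911]
 [-0.199 -1.137]
 [-0.296 -0.313]
 [-0.15   0.05 ]
 [ 0.188  0.33 ]
 [ 0.171 -0.013]
 [-0.004  0.014]
 [ 0.44  -0.793]
 [ 0.131  0.23 ]
 [ 1.062  0.026]
 [-0.117 -1.189]
 [-0.108 -2.495]
 [ 1.09  -1.749]
 [ 2.23  -0.963]]
```

View pics/ov.png

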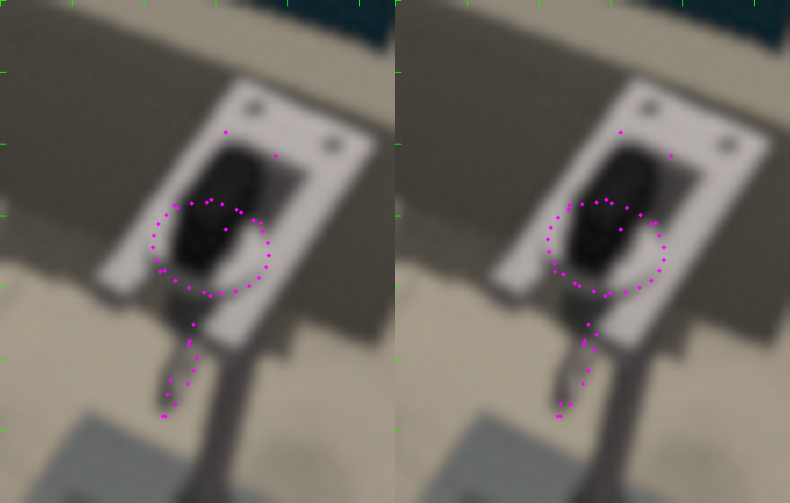

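View pics/t0p.png

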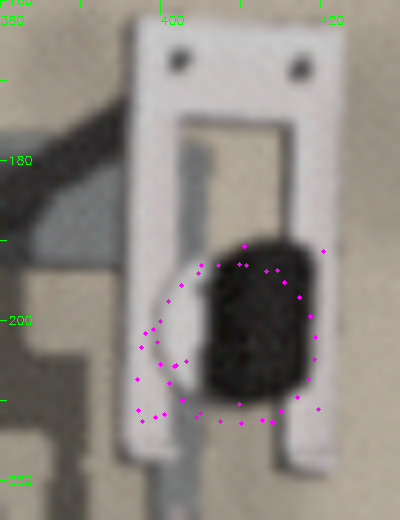

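```bash
python3 - <<'E'
from h import *
im=cv2.imread("pics/scene0.png")[238:266,358:384]
a=cv2.resize(im,None,fx=14,fy=14,interpolation=cv2.INTER_LANCZOS4)
a=cv2.normalize(a,None,0,255,cv2.NORM_MINMAX)
b=[a]
for yaw in(-.065,-.065+np.pi):
    c=a.copy(); ext=3; zs=296-89.5-ext;q=(516,-183)
    # hook polyline: back vertical, arc, tip
    L=[(0,zs+34+6),(-6,zs+34),(-14,zs+22),(-14,zs)]+[(-11.5*np.cos(t),zs-5.5*np.sin(t)) for t in np.linspace(0.3,2.8,8)]+[(11.5,zs),(12,zs+8)]
    P=np.array([(q[0]+x*np.cos(yaw),q[1]+x*np.sin(yaw),z) for x,z in L]); uv=proj("scene",P)
    pts=np.int32((uv-[358,238]+.5)*14); cv2.polylines(c,[pts],False,(255,0,255),1); b.append(c)
cv2.imwrite("pics/hook.png",cv2.resize(np.hstack(b),(798,286)))
E
```

```text
(no output)
```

View pics/hook.png

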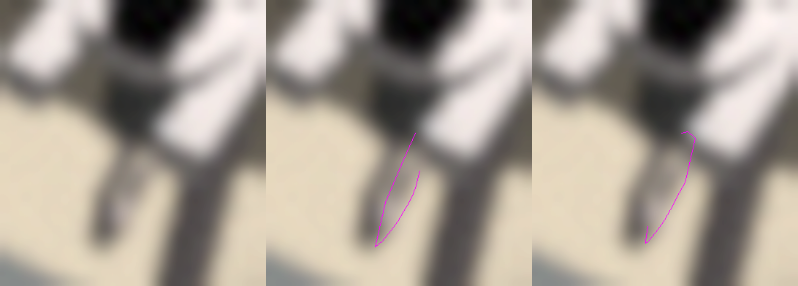

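```bash
python3 - <<'E'
from h import *
print("flange left edge", atz("top",(399,201),302), "flange low", atz("top",(404,209.3),302))
print("block low/hi v", atz("top",(412,210),335),atz("top",(413,190),344))
print("block L/R", atz("top",(405.5,200),310),atz("top",(418.8,200),344))
print("timer",atz("top",(322,247),20),"beaker",atz("top",(311.5,167),69),atz("top",(311.5,178),0),"yring",atz("top",(382,262.5),6))
print("bail L R",atz("top",(246,219),115),atz("top",(274,219.7),115),"crest",atz("top",(259.5,218.8),125))
# carrier from scene
print("bail crest tri",tri((259.5,218.8),(265,236.7)))
print("lid ctr", atz("scene",(265.5,241.5),81),"ring outer ctr scene",atz("scene",(267.3,258),6))
print("cabinet edge",atz("top",(330,140),0))
E
```

```text
flange left edge [ 515.652 -158.056  302.   ] flange low [ 496.463 -169.026  302.   ]
block low/hi v [ 491.797 -177.392  335.   ] [ 535.319 -178.451  344.   ]
block L/R [ 516.974 -170.886  310.   ] [ 513.022 -190.635  344.   ]
timer [415.09   -9.665  20.   ] beaker [638.53   21.239  69.   ] [618.416  15.68    0.   ] yring [ 368.427 -185.336    6.   ]
bail L R [490.579 202.481 115.   ] [488.107 127.802 115.   ] crest [490.11 166.21 125.  ]
bail crest tri (array([488.163, 169.599, 120.311]), np.float64(7.965954564053733))
lid ctr [494.877 177.775  81.   ] ring outer ctr scene [483.969 166.496   6.   ]
cabinet edge [732.525 -41.392   0.   ]
```

>>> apply_moves([
  [8.5,0,0,-4,-0.12],
  [8.5,0,0,-4,-0.12],
  [8.5,0,0,-4,-0.124],
  [8.5,0,0,-4,0],
  [6,0,0,0,0],
])

```text
time_s: 0.52
eef_pos: [218.7, 478.1, 409.8]
ee_rot: [0.004, 0.032, 0.999, 0.005]
force: [0.3, 0.2, -0.1]
grip_width: 0.886
```

```bash
cat >> h.py <<'E'
from scipy.spatial.transform import Rotation as R
def st():
    s=ctrl.sense(); q=s['ee_rot']; r=R.from_quat([q[1],q[2],q[3],q[0]]).as_matrix()
    y=r[:,1]; print("t",round(s['time_s'],2),"pos",s['eef_pos'],"yAng",np.arctan2(y[1],y[0]).round(4),"tilt",np.degrees(np.arccos(-r[2,2])).round(2),"F",s['force'],"w",round(s['grip_width'],3),"j",s['joints'])
    return s,r
def delta(target):
    s,r=st(); d=r.T@(np.array(target)-s['eef_pos'])/10; print("tool cm",d)
E
python3 - <<'E'
from h import *
delta((515,-181.5,400))
E
```

```text
t 0.52 pos [218.717 478.08  409.814] yAng 1.5065 tilt 0.7 F [ 0.32   0.161 -0.058] w 0.886 j [ 0.919  0.256  1.146 -0.     1.727 -0.588]
tool cm [-33.803 -63.924   0.561]
```

>>> apply_moves([
  [6,-1,-2,0,0],
  [6,-1.7,-3.2,0,0],
  [6,-1.7,-3.2,0,0],
  [6,-1.7,-3.2,0,0],
  [6,-1.7,-3.2,0,0],
  [6,-1.7,-3.2,0,0],
  [6,-1.7,-3.2,0,0],
  [6,-1.7,-3.2,0,0],
  [6,-1.7,-3.2,0,0],
  [6,-1.7,-3.2,0,0],
  [6,-1.7,-3.2,0,0],
  [6,-1.7,-3.2,0,0],
])

```text
time_s: 1.52
eef_pos: [391.0, 91.7, 402.2]
ee_rot: [-0.0, 0.033, 0.999, 0.0]
force: [0.9, 0.3, -0.2]
grip_width: 0.699
```

>>> apply_moves([
  [6,-1.7,-3.2,0,0],
  [6,-1.7,-3.2,0,0],
  [6,-1.7,-3.2,0,0],
  [6,-1.7,-3.2,0,0],
  [6,-1.7,-3.2,0,0],
  [6,-1.7,-3.2,0,0],
  [6,-1.7,-3.2,0,0],
  [6,-1.2,-2.4,0,0],
  [6,-1,-1.9,0,0],
  [6,0,0,0,0],
  [6,0,0,0,0],
])

```text
time_s: 2.43
eef_pos: [514.3, -182.7, 401.3]
ee_rot: [-0.001, 0.033, 0.999, 0.001]
force: [0.0, 0.2, 0.3]
grip_width: 0.705
```

```bash
python3 - <<'E'
from h import *
cv2.imwrite("pics/scene1.png",ctrl.capture("scene")[:,:,::-1]);cv2.imwrite("pics/top1.png",ctrl.capture("top")[:,:,::-1])
delta((515,-181.5,320))
crop("pics/top1.png","pics/t1a.png",340,130,110,110,5)
crop("pics/scene1.png","pics/s1a.png",320,180,100,120,4)
a=cv2.imread("pics/t1a.png");b=cv2.imread("pics/s1a.png")[:480];b=cv2.resize(b,None,fx=1,fy=1)
h=550;cv2.imwrite("pics/c1.png",cv2.resize(np.hstack([a,cv2.resize(b,(int(b.shape[1]*h/b.shape[0]),h))]),(800,436)))
E
```

```text
t 2.53 pos [ 514.036 -181.351  402.364] yAng 1.5065 tilt 0.01 F [-0.717  0.104 -0.447] w 0.707 j [-0.554  0.311  1.094  0.     1.738 -2.061]
tool cm [-0.098 -0.011  8.236]
```

View pics/c1.png

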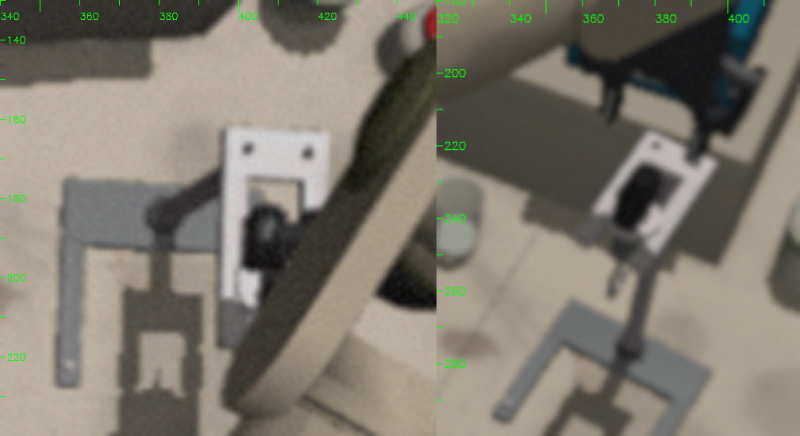

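>>> apply_moves([
  [6,-0.1,0,1,0],
  [6,0,0,2,0],
  [6,0,0,2,0],
  [6,0,0,1.5,0],
  [6,0,0,1,0],
  [6,0,0,0.7,0],
  [6,0,0,0,0],
  [6,0,0,0,0],
], squeeze=40)

```text
time_s: 3.2
eef_pos: [515.3, -182.0, 320.8]
ee_rot: [0.0, 0.032, 0.999, -0.0]
force: [0.4, 0.2, 0.4]
grip_width: 0.702
```

```bash
python3 - <<'E'
from h import *
cv2.imwrite("pics/scene2.png",ctrl.capture("scene")[:,:,::-1])
delta((515,-181.5,320))
crop("pics/scene2.png","pics/s2a.png",340,180,70,90,6,proj("scene",[(515,-181.5,320)]))
E
```

```text
t 3.25 pos [ 515.401 -182.128  321.148] yAng 1.5061 tilt 0.09 F [-0.51  -0.366  0.638] w 0.707 j [-0.554  0.319  1.286 -0.     1.535 -2.06 ]
tool cm [0.044 0.06  0.115]
```

View pics/s2a.png

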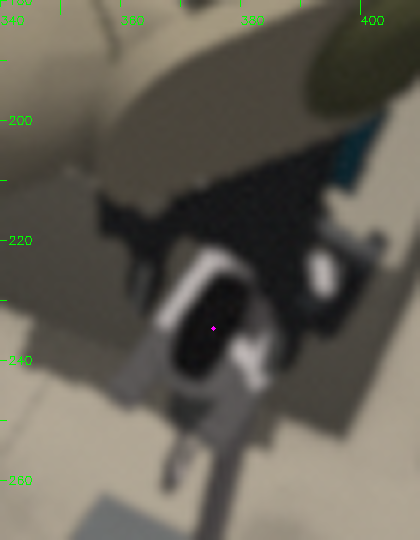

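>>> apply_moves([
  [4,0,0,0,0],
  [3,0,0,0,0],
  [2.5,0,0,0,0],
  [2.2,0,0,0,0],
  [2.0,0,0,0,0],
  [1.5,0,0,0,0],
  [1,0,0,0,0],
  [0.5,0,0,0,0],
  [0.5,0,0,0,0],
], squeeze=50)

```text
time_s: 4.0
eef_pos: [515.3, -182.0, 320.7]
ee_rot: [0.0, 0.032, 0.999, -0.0]
force: [0.2, 2.3, 5.9]
grip_width: 0.254
```

```bash
python3 - <<'E'
from h import *
cv2.imwrite("pics/scene3.png",ctrl.capture("scene")[:,:,::-1])
st()
crop("pics/scene3.png","pics/s3a.png",340,180,70,90,6,proj("scene",[(515,-181.5,320)]))
E
```

```text
t 4.05 pos [ 515.327 -182.014  320.726] yAng 1.5062 tilt 0.05 F [-0.487  2.191  5.272] w 0.253 j [-0.554  0.32   1.286  0.     1.535 -2.06 ]
```

View pics/s3a.png

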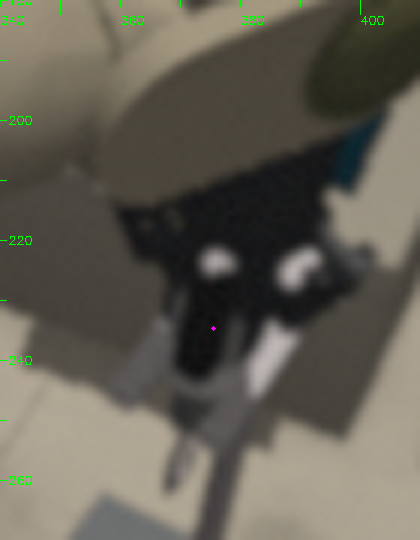

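>>> apply_moves([
  [0.5,0,0,-0.2,0],
  [0.5,0,0,-0.3,0],
  [0.5,0,0,-0.5,0],
  [0.5,0,0,-0.5,0],
  [0.5,0,0,0,0],
  [0.5,0.3,0,0,0],
  [0.5,0.7,0,0,0],
  [0.5,1,0,0,0],
  [0.5,1.5,0,0,0],
  [0.5,1.5,0,0,0],
  [0.5,1.5,0,0,0],
  [0.5,1.5,0,0,0],
])

```text
time_s: 5.05
eef_pos: [434.1, -176.7, 335.0]
ee_rot: [-0.0, 0.032, 0.999, 0.0]
force: [-0.7, -0.3, -2.2]
grip_width: 0.253
```

```bash
python3 - <<'E'
from h import *
delta((488-70,166,300))
E
```

```text
t 5.05 pos [ 434.064 -176.687  335.038] yAng 1.506 tilt 0.03 F [-0.743 -0.279 -2.17 ] w 0.253 j [-0.637  0.134  1.482 -0.     1.526 -2.143]
tool cm [ 3.821 34.092  3.509]
```

>>> apply_moves([
  [0.5,0,0.8,0,0],
  [0.5,0,1.6,0,0],
  [0.5,0,2.4,0,0],
  [0.5,0,3,0,0],
  [0.5,0,3.2,0,0],
  [0.5,0,3.2,0,0],
  [0.5,0,3.2,0,0],
  [0.5,0,3.2,0,0],
  [0.5,0,3.2,0,0],
  [0.5,0,3.2,0,0],
  [0.5,0,3,0,0],
  [0.5,0,2.4,0,0],
])

```text
time_s: 6.05
eef_pos: [455.8, 148.8, 335.2]
ee_rot: [-0.0, 0.032, 0.999, 0.0]
force: [0.1, -0.1, -2.0]
grip_width: 0.255
```

>>> apply_moves([
  [0.5,0,1.2,0,0],
  [0.5,0,0.6,0,0],
  [0.5,0,0,2,0],
  [0.5,0,0,2,0],
  [0.5,0,0,2,0],
  [0.5,0,0,1,0],
  [0.5,0,0,0,0],
  [0.5,0,0,0,0],
])

```text
time_s: 6.72
eef_pos: [457.7, 164.1, 265.8]
ee_rot: [0.0, 0.033, 0.999, -0.0]
force: [0.1, -0.1, -1.4]
grip_width: 0.25
```

```bash
python3 - <<'E'
from h import *
cv2.imwrite("pics/scene4.png",ctrl.capture("scene")[:,:,::-1]);cv2.imwrite("pics/top4.png",ctrl.capture("top")[:,:,::-1])
delta((450,166,218))
crop("pics/scene4.png","pics/s4a.png",215,185,90,90,6)
crop("pics/top4.png","pics/t4a.png",215,170,90,90,6)
E
```

```text
t 6.82 pos [458.037 164.225 266.556] yAng 1.5057 tilt 0.12 F [-1.016  0.04  -2.308] w 0.252 j [ 0.103  0.209  1.569 -0.     1.362 -1.403]
tool cm [0.824 0.123 4.854]
```

View pics/s4a.png

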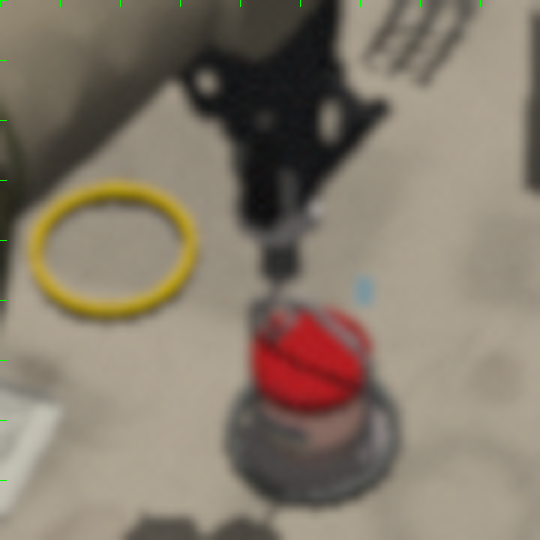

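View pics/t4a.png

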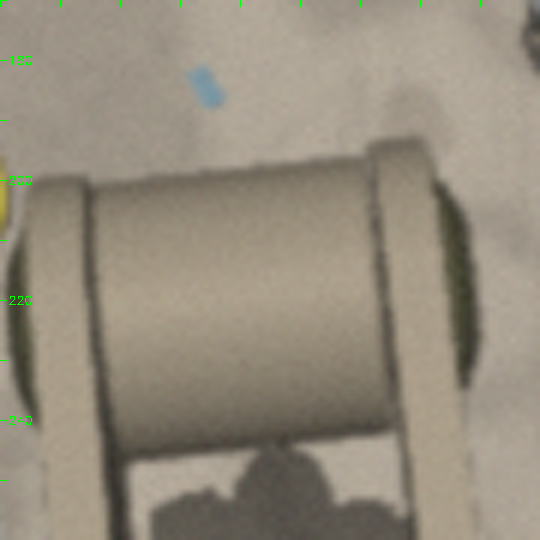

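```bash
cat >> h.py <<'E'
def scalepts(o,yaw,ext):
    zs=-89.5-ext
    hk=[(0,0,zs+34+6),(-6,0,zs+34),(-12,0,zs+22),(-12,0,zs)]+[(-11.5*np.cos(t),0,zs-5.5*np.sin(t)) for t in np.linspace(0.3,2.8,8)]+[(11.5,0,zs),(12,0,zs+8)]
    tube=[(11*np.cos(a),11*np.sin(a),-45) for a in np.linspace(0,6.28,30)]
    fl=[(23*np.cos(a),23*np.sin(a),0) for a in np.linspace(0,6.28,40)]
    Rz=R.from_euler('z',yaw).as_matrix()
    return [np.array(L)@Rz.T+np.array(o) for L in (hk,tube,fl)]
def loadpts(o,yaw):
    bail=[(0,-30,81),(0,-30,110),(0,-4,125),(0,4,125),(0,30,110),(0,30,81)]
    c=lambda r,z:[(r*np.cos(a),r*np.sin(a),z) for a in np.linspace(0,6.28,40)]
    Rz=R.from_euler('z',yaw).as_matrix()
    return [np.array(L)@Rz.T+np.array(o) for L in (bail,c(36,81),c(42,5))]
def ringpts(o):
    return [np.array([(r*np.cos(a),r*np.sin(a),12) for a in np.linspace(0,6.28,60)])+np.array(o) for r in (44.5,52)]
def overlay(src,dst,n,x0,y0,w,h,s,curves,side=True):
    im=cv2.imread(src)[y0:y0+h,x0:x0+w]; im=cv2.resize(im,None,fx=s,fy=s,interpolation=cv2.INTER_CUBIC)
    im=cv2.convertScaleAbs(im,alpha=1.3)
    o=im.copy()
    for c,col in curves:
        uv=np.int32((proj(n,c)-[x0,y0]+.5)*s); cv2.polylines(o,[uv],False,col,1)
    for k in range(0,w,10):
        cv2.putText(o,str(x0+k),(int((k+.5)*s),10),0,.35,(0,255,0),1)
    for k in range(0,h,10):
        cv2.putText(o,str(y0+k),(0,int((k+.5)*s)+4),0,.35,(0,255,0),1)
    cv2.imwrite(dst,np.hstack([im,o]) if side else o)
E
python3 - <<'E'
from h import *
s,r=st()
p=s['eef_pos'];o=(p[0],p[1],p[2]-24.7)
M=(255,0,255);C=(255,255,0)
cu=[(c,M) for c in scalepts(o,-.065,3)]+[(c,C) for c in loadpts((488,167.5,0),-.03)]+[(c,(0,255,255)) for c in ringpts((488,167.5,0))]
overlay("pics/scene4.png","pics/o4.png","scene",245,205,45,70,8.5,cu)
overlay("pics/top0.png","pics/o4t.png","top",238,200,45,45,8.5,cu[3:])
E
```

```text
t 6.82 pos [458.037 164.225 266.556] yAng 1.5057 tilt 0.12 F [-1.016  0.04  -2.308] w 0.252 j [ 0.103  0.209  1.569 -0.     1.362 -1.403]
```

View pics/o4.png

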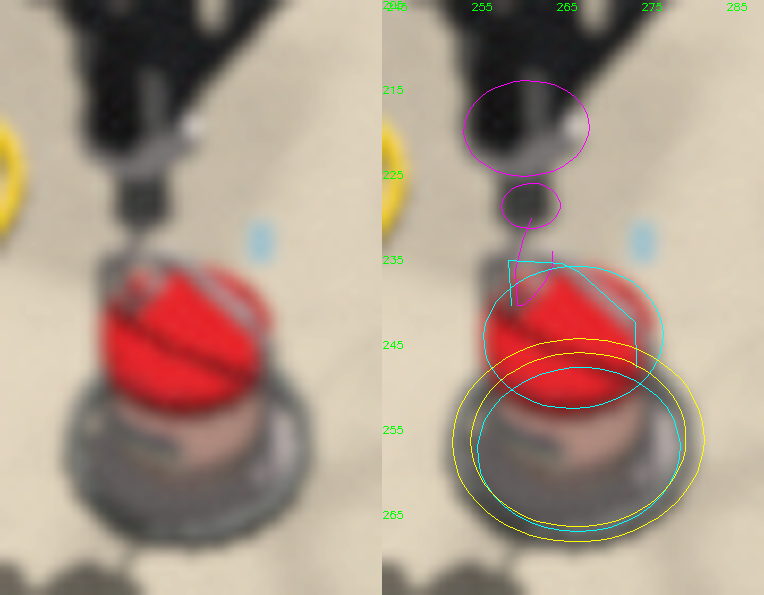

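View pics/o4t.png

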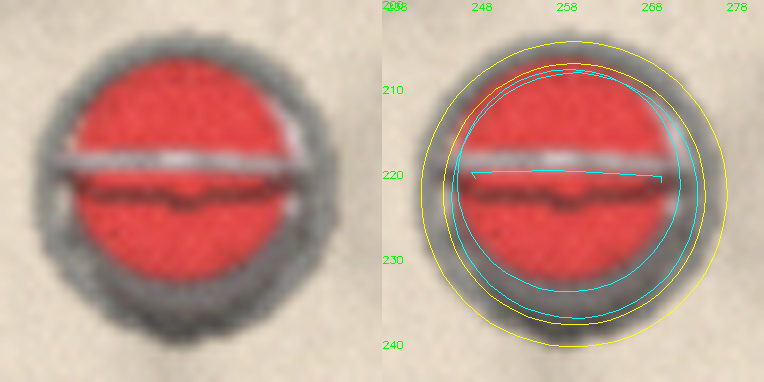

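```bash
python3 - <<'E'
from h import *
delta((450,169.5,218))
E
```

```text
t 6.82 pos [458.037 164.225 266.556] yAng 1.5057 tilt 0.12 F [-1.016  0.04  -2.308] w 0.252 j [ 0.103  0.209  1.569 -0.     1.362 -1.403]
tool cm [0.847 0.473 4.854]
```

>>> apply_moves([
  [0.5,0.4,0.2,0.3,0],
  [0.5,0.4,0.3,0.6,0],
  [0.5,0,0,1,0],
  [0.5,0,0,1,0],
  [0.5,0,0,1,0],
  [0.5,0,0,0.6,0],
  [0.5,0,0,0.4,0],
  [0.5,0,0,0,0],
  [0.5,0,0,0,0],
])

```text
time_s: 7.57
eef_pos: [450.0, 169.8, 216.3]
ee_rot: [0.0, 0.032, 0.999, -0.0]
force: [-0.1, -0.4, -2.2]
grip_width: 0.249
```

```bash
python3 - <<'E'
from h import *
cv2.imwrite("pics/scene5.png",ctrl.capture("scene")[:,:,::-1])
delta((490,167,218))
s=ctrl.sense()
p=s['eef_pos'];o=(p[0],p[1],p[2]-24.7)
M=(255,0,255);C=(255,255,0)
cu=[(c,M) for c in scalepts(o,-.065,3)]+[(c,C) for c in loadpts((490,167.5,0),-.03)]+[(c,(0,255,255)) for c in ringpts((488,167.5,0))]
overlay("pics/scene5.png","pics/o5.png","scene",245,205,45,70,8.5,cu)
E
```

```text
t 7.62 pos [450.099 169.823 216.576] yAng 1.5059 tilt 0.03 F [ 0.239 -0.673 -1.766] w 0.248 j [ 0.117  0.239  1.665 -0.     1.237 -1.389]
tool cm [-4.    -0.023 -0.14 ]
```

View pics/o5.png

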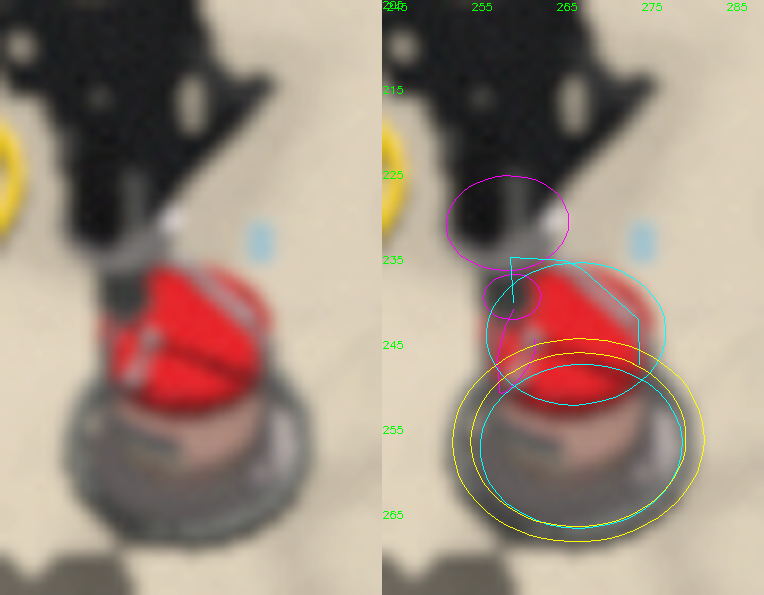

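>>> apply_moves([
  [0.5,-0.2,0,-0.1,0],
  [0.5,-0.4,0,0,0],
  [0.5,-0.5,0,0,0],
  [0.5,-0.5,0,0,0],
  [0.5,-0.5,0,0,0],
  [0.5,-0.5,0,0,0],
  [0.5,-0.5,0,0,0],
  [0.5,-0.4,0,0,0],
  [0.5,-0.3,0,0,0],
  [0.5,0,0,0,0],
])

```text
time_s: 8.45
eef_pos: [488.3, 167.3, 217.2]
ee_rot: [0.0, 0.032, 0.999, -0.0]
force: [-0.7, -0.4, -1.4]
grip_width: 0.254
```

```bash
python3 - <<'E'
from h import *
cv2.imwrite("pics/scene6.png",ctrl.capture("scene")[:,:,::-1])
s,_=st()
p=s['eef_pos'];o=(p[0],p[1],p[2]-24.7)
M=(255,0,255);C=(255,255,0)
cu=[(c,M) for c in scalepts(o,-.065,3)]+[(c,C) for c in loadpts((488,167.5,0),-.03)]
overlay("pics/scene6.png","pics/o6.png","scene",245,205,45,70,8.5,cu)
E
```

```text
t 8.5 pos [487.934 167.319 217.171] yAng 1.5058 tilt 0.01 F [ 0.35   0.237 -2.143] w 0.249 j [ 0.103  0.314  1.564  0.     1.264 -1.403]
```

View pics/o6.png

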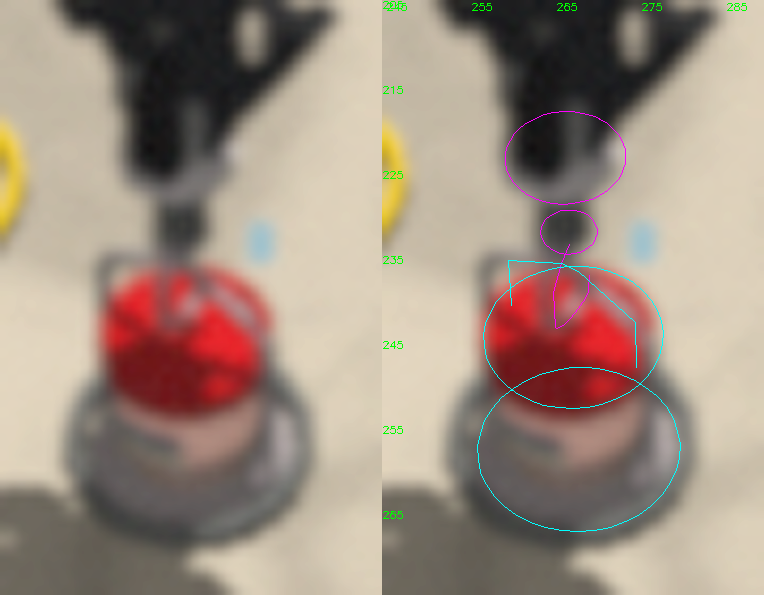

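>>> apply_moves([
  [0.5,0,0,-0.2,0],
  [0.5,0,0,-0.3,0],
  [0.5,0,0,-0.3,0],
  [0.5,0,0,-0.3,0],
  [0.5,0,0,-0.3,0],
  [0.5,0,0,-0.3,0],
  [0.5,0,0,-0.2,0],
  [0.5,0,0,-0.1,0],
  [0.5,0,0,-0.1,0],
  [0.5,0,0,-0.1,0],
  [0.5,0,0,-0.1,0],
  [0.5,0,0,-0.1,0],
])

```text
time_s: 9.5
eef_pos: [487.8, 167.4, 241.3]
ee_rot: [-0.0, 0.032, 0.999, -0.0]
force: [0.5, 0.5, -2.1]
grip_width: 0.25
```

>>> apply_moves([
  [0.5,0,0,-0.1,0],
  [0.5,0,0,-0.1,0],
  [0.5,0,0,-0.1,0],
  [0.5,0,0,-0.1,0],
  [0.5,0,0,-0.1,0],
  [0.5,0,0,-0.1,0],
  [0.5,0,0,-0.1,0],
  [0.5,0,0,-0.1,0],
  [0.5,0,0,-0.1,0],
  [0.5,0,0,-0.1,0],
  [0.5,0,0,0,0],
])

```text
time_s: 10.42
eef_pos: [487.8, 167.4, 251.5]
ee_rot: [0.0, 0.032, 0.999, 0.0]
force: [-0.7, -0.3, -2.4]
grip_width: 0.249
```

```bash
python3 - <<'E'
from h import *
cv2.imwrite("pics/scene7.png",ctrl.capture("scene")[:,:,::-1])
s,_=st()
p=s['eef_pos'];o=(p[0],p[1],p[2]-24.7)
M=(255,0,255);C=(255,255,0)
cu=[(c,M) for c in scalepts(o,-.065,3)]+[(c,C) for c in loadpts((488,167.5,0),-.03)]
overlay("pics/scene7.png","pics/o7.png","scene",245,205,45,70,8.5,cu)
E
```

```text
t 10.47 pos [487.797 167.36  251.365] yAng 1.506 tilt 0.01 F [ 0.447  0.961 -3.263] w 0.246 j [ 0.103  0.286  1.51   0.     1.346 -1.403]
```

View pics/o7.png

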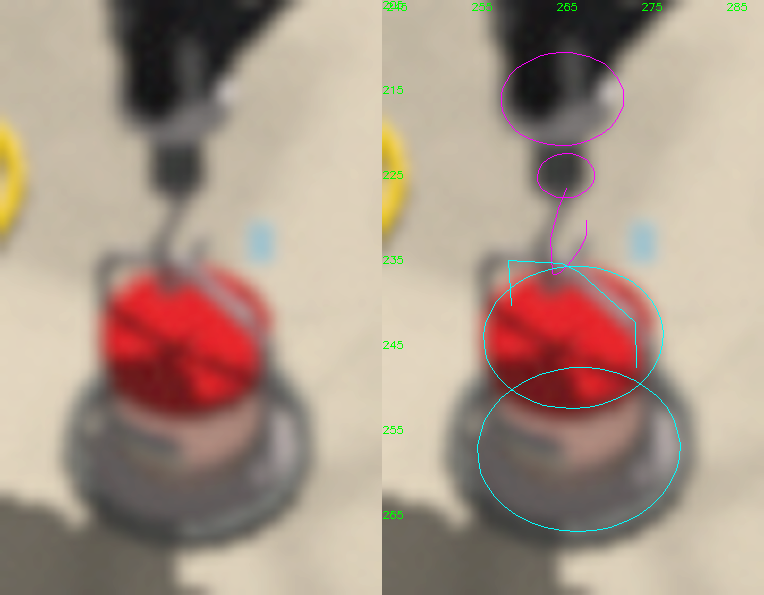

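>>> apply_moves([
  [0.5,0,0,-0.05,0],
  [0.5,0,0,-0.1,0],
  [0.5,0,0,-0.1,0],
  [0.5,0,0,-0.1,0],
  [0.5,0,0,-0.1,0],
  [0.5,0,0,-0.1,0],
  [0.5,0,0,-0.1,0],
  [0.5,0,0,-0.1,0],
  [0.5,0,0,-0.1,0],
  [0.5,0,0,-0.1,0],
  [0.5,0,0,-0.05,0],
  [0.5,0,0,0,0],
])

```text
time_s: 11.47
eef_pos: [487.8, 167.4, 261.4]
ee_rot: [0.0, 0.032, 0.999, -0.0]
force: [-0.0, 0.7, -3.6]
grip_width: 0.251
```

```bash
cat >> h.py <<'E'
def look(k,load=(488,167.5,0),dz=24.7,ext=3,n="scene",box=(245,205,45,70,8.5)):
    cv2.imwrite(f"pics/{n}{k}.png",ctrl.capture(n)[:,:,::-1])
    s,_=st()
    p=s['eef_pos'];o=(p[0],p[1],p[2]-dz)
    cu=[(c,(255,0,255)) for c in scalepts(o,-.065,ext)]+[(c,(255,255,0)) for c in loadpts(load,-.03)]
    overlay(f"pics/{n}{k}.png",f"pics/o{k}.png",n,*box,cu)
E
python3 - <<'E'
from h import *
look(8)
E
```

```text
t 11.52 pos [487.769 167.366 261.292] yAng 1.506 tilt 0.0 F [ 1.017 -0.313 -3.993] w 0.247 j [ 0.103  0.279  1.493 -0.     1.37  -1.403]
```

View pics/o8.png

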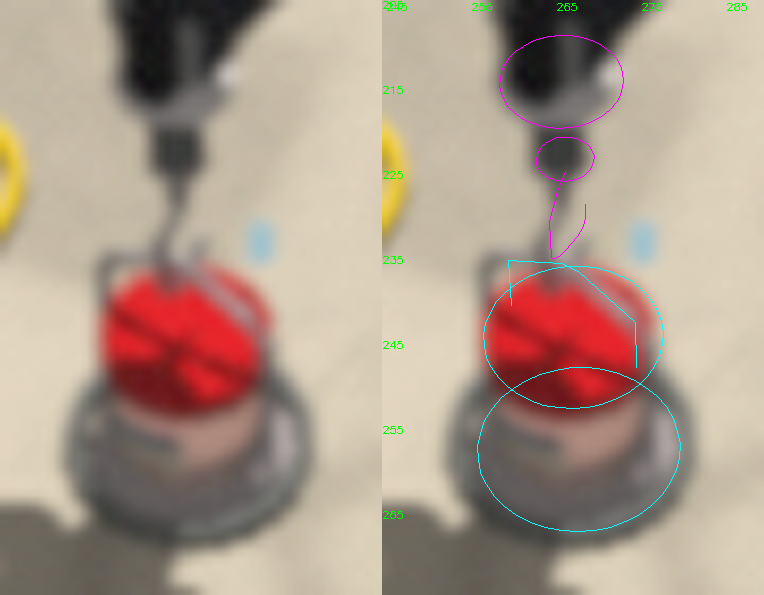

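>>> apply_moves([
  [0.5,0,0,-0.05,0],
  [0.5,0,0,-0.1,0],
  [0.5,0,0,-0.1,0],
  [0.5,0,0,-0.1,0],
  [0.5,0,0,-0.1,0],
  [0.5,0,0,-0.1,0],
  [0.5,0,0,-0.1,0],
  [0.5,0,0,-0.1,0],
  [0.5,0,0,-0.1,0],
  [0.5,0,0,-0.1,0],
  [0.5,0,0,-0.05,0],
  [0.5,0,0,0,0],
])

```text
time_s: 12.52
eef_pos: [487.8, 167.4, 271.3]
ee_rot: [-0.0, 0.032, 0.999, -0.0]
force: [0.2, 0.6, -4.1]
grip_width: 0.249
```

```bash
python3 - <<'E'
from h import *
look(9)
E
```

```text
t 12.57 pos [487.777 167.367 271.293] yAng 1.506 tilt 0.0 F [ 0.136 -0.786 -5.014] w 0.253 j [ 0.103  0.272  1.476 -0.     1.394 -1.403]
```

View pics/o9.png

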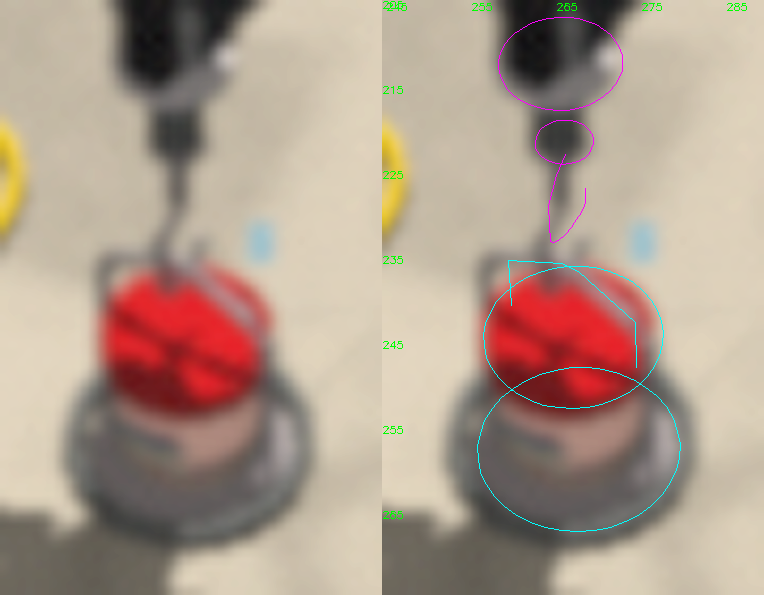

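>>> apply_moves([
  [0.5,0,0,-0.05,0],
  [0.5,0,0,-0.1,0],
  [0.5,0,0,-0.1,0],
  [0.5,0,0,-0.1,0],
  [0.5,0,0,-0.1,0],
  [0.5,0,0,-0.1,0],
  [0.5,0,0,-0.1,0],
  [0.5,0,0,-0.1,0],
  [0.5,0,0,-0.1,0],
  [0.5,0,0,-0.1,0],
  [0.5,0,0,-0.05,0],
  [0.5,0,0,0,0],
])

```text
time_s: 13.57
eef_pos: [487.8, 167.4, 281.4]
ee_rot: [0.0, 0.032, 0.999, 0.0]
force: [-0.2, 0.7, -6.2]
grip_width: 0.25
```

```bash
cat >> h.py <<'E'
def shift(a,b,box=(256,240,24,16)):
    # sub-pixel shift of the lid patch (from a to b)
    A=cv2.imread(a).astype(np.float32);B=cv2.imread(b).astype(np.float32)
    x,y,w,h=box
    red=lambda I:np.clip(I[:,:,2]-(I[:,:,0]+I[:,:,1])/2,0,255)
    ra,rb=red(A)[y-12:y+h+6,x-6:x+w+6],red(B)[y-12:y+h+6,x-6:x+w+6]
    best=cv2.findTransformECC(ra,rb,np.eye(2,3,dtype=np.float32),cv2.MOTION_TRANSLATION,(3,200,1e-6),None,5)
    return best[1][:,2],best[0]
E
python3 - <<'E'
from h import *
look(10)
for k in (8,9,10): print(k,shift("pics/scene7.png",f"pics/scene{k}.png"))
print("px per mm z", proj("scene",[(488,167,91)])-proj("scene",[(488,167,81)]))
E
```

```text
t 13.62 pos [487.786 167.356 281.324] yAng 1.5059 tilt 0.0 F [-0.377  0.208 -6.321] w 0.249 j [ 0.103  0.266  1.458  0.     1.418 -1.403]
8 (array([-0.033,  0.07 ], dtype=float32), 0.9993696709271562)
9 (array([-0.059,  0.065], dtype=float32), 0.9981784684405138)
10 (array([ 0.053, -0.496], dtype=float32), 0.9946112539749852)
px per mm z [[-0.084 -1.803]]
```

View pics/o10.png

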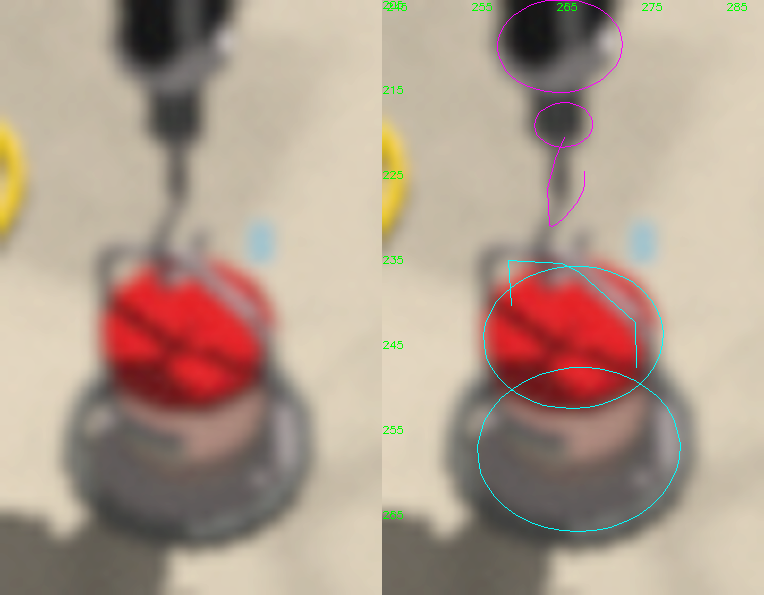

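>>> apply_moves([
  [0.5,0,0,-0.05,0],
  [0.5,0,0,-0.1,0],
  [0.5,0,0,-0.1,0],
  [0.5,0,0,-0.1,0],
  [0.5,0,0,-0.1,0],
  [0.5,0,0,-0.1,0],
  [0.5,0,0,-0.1,0],
  [0.5,0,0,-0.1,0],
  [0.5,0,0,-0.05,0],
  [0.5,0,0,0,0],
  [0.5,0,0,0,0],
  [0.5,0,0,0,0],
])

```text
time_s: 14.62
eef_pos: [487.8, 167.4, 289.2]
ee_rot: [-0.0, 0.032, 0.999, -0.0]
force: [-0.1, -0.2, -6.3]
grip_width: 0.252
```

```bash
python3 - <<'E'
from h import *
look(11,load=(488,167.5,11),ext=38)
print(shift("pics/scene7.png","pics/scene11.png"))
E
```

```text
t 14.67 pos [487.748 167.372 289.213] yAng 1.506 tilt 0.01 F [ 0.137  0.146 -5.639] w 0.251 j [ 0.103  0.262  1.443 -0.     1.437 -1.403]
(array([ 0.319, -1.705], dtype=float32), 0.9937598882710065)
```

View pics/o11.png

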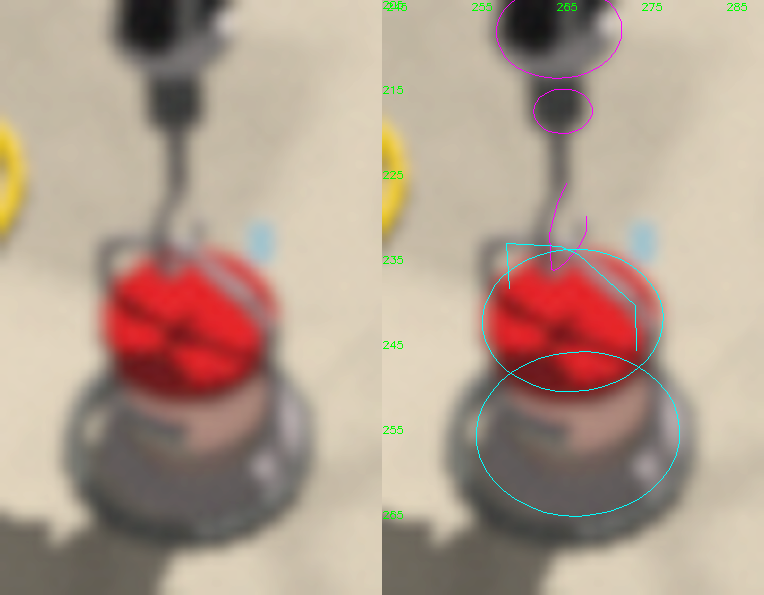

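>>> apply_moves([
  [0.5,0,0,-0.05,0],
  [0.5,0,0,-0.1,0],
  [0.5,0,0,-0.1,0],
  [0.5,0,0,-0.1,0],
  [0.5,0,0,-0.1,0],
  [0.5,0,0,-0.1,0],
  [0.5,0,0,-0.1,0],
  [0.5,0,0,-0.1,0],
  [0.5,0,0,-0.05,0],
  [0.5,0,0,0,0],
  [0.5,0,0,0,0],
  [0.5,0,0,0,0],
])

```text
time_s: 15.67
eef_pos: [487.7, 167.4, 297.2]
ee_rot: [-0.0, 0.032, 0.999, -0.0]
force: [0.5, -0.7, -5.9]
grip_width: 0.248
```

```bash
python3 - <<'E'
from h import *
look(12,load=(488,167.5,17),ext=38)
print(shift("pics/scene7.png","pics/scene12.png",(256,238,24,18)),shift("pics/scene11.png","pics/scene12.png",(256,238,24,18)))
s,_=st();print(s['force'])
E
```

```text
t 15.72 pos [487.764 167.348 297.237] yAng 1.506 tilt 0.01 F [ 0.092 -0.359 -6.023] w 0.248 j [ 0.103  0.258  1.427 -0.     1.456 -1.403]
(array([ 0.082, -3.164], dtype=float32), 0.9935071626763659) (array([-0.236, -1.457], dtype=float32), 0.9968951244749111)
t 15.72 pos [487.764 167.348 297.237] yAng 1.506 tilt 0.01 F [ 0.092 -0.359 -6.023] w 0.248 j [ 0.103  0.258  1.427 -0.     1.456 -1.403]
[ 0.092 -0.359 -6.023]
```

View pics/o12.png

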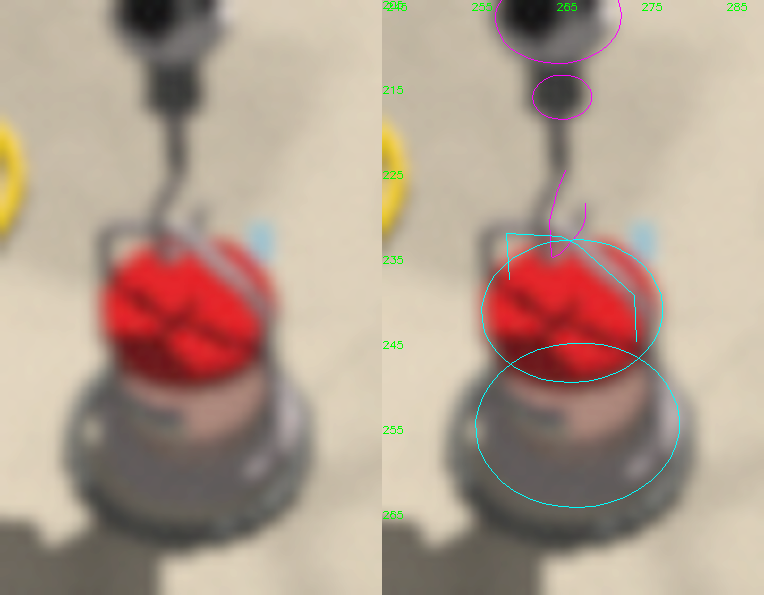

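>>> apply_moves([
  [0.5,0,0,0,0],
  [0.5,0,0,0,0],
  [0.5,0,0,0,0],
  [0.5,0,0,0,0],
  [0.5,0,0,0,0],
  [0.5,0,0,0,0],
  [0.5,0,0,0,0],
  [0.5,0,0,0,0],
  [0.5,0,0,0,0],
  [0.5,0,0,0,0],
  [0.5,0,0,0,0],
  [0.5,0,0,0,0],
])

```text
time_s: 16.72
eef_pos: [487.8, 167.4, 297.3]
ee_rot: [0.0, 0.032, 0.999, -0.0]
force: [-0.0, 0.3, -6.0]
grip_width: 0.251
```

```bash
python3 - <<'E'
from h import *
F=[]
for k in range(6):
    im=ctrl.capture("scene"); F.append(ctrl.sense()['force'])
    cv2.imwrite(f"pics/h{k}.png",im[:,:,::-1])
print(np.mean(F,0),np.std(F,0))
for k in range(6): print(shift("pics/scene7.png",f"pics/h{k}.png",(256,238,24,18)))
# tray bottom/top comparisons: refined height by ring fixed - search with 2D model derivative
J=np.array([(proj("scene",[(488+d[0],167+d[1],81+d[2])])-proj("scene",[(488,167,81)]))[0]/5 for d in np.eye(3)*5]);print(J)
E
```

```text
[-0.184  0.012 -5.84 ] [0.596 0.269 0.376]
(array([ 0.095, -3.245], dtype=float32), 0.993869959924847)
(array([ 0.087, -3.248], dtype=float32), 0.9938740263395233)
(array([ 0.087, -3.244], dtype=float32), 0.9939196430603763)
(array([ 0.091, -3.245], dtype=float32), 0.9938839033227554)
(array([ 0.101, -3.244], dtype=float32), 0.9938814644852562)
(array([ 0.109, -3.241], dtype=float32), 0.9939167562000808)
[[ 0.151 -0.202]
 [-0.251 -0.115]
 [-0.008 -0.18 ]]
```

>>> apply_moves([
  [0.5,0,0,-0.1,0],
  [0.5,0,0,-0.2,0],
  [0.5,0,0,-0.3,0],
  [0.5,0,0,-0.4,0],
  [0.5,0,0,-0.5,0],
  [0.5,0,0,-0.6,0],
  [0.5,0,0,-0.6,0],
  [0.5,0,0,-0.5,0],
  [0.5,0,0,-0.5,0],
  [0.5,0,0,-0.4,0],
  [0.5,0,0,-0.3,0],
  [0.5,0,0,-0.1,0],
])

```text
time_s: 18.02
eef_pos: [487.9, 167.4, 342.8]
ee_rot: [0.0, 0.032, 0.999, 0.0]
force: [-0.2, -0.4, -6.1]
grip_width: 0.249
```

>>> apply_moves([
  [0.5,0.01,-0.15,0,0],
  [0.5,0.03,-0.3,0,0],
  [0.5,0.05,-0.45,0,0],
  [0.5,0.06,-0.6,0,0],
  [0.5,0.07,-0.75,0,0],
  [0.5,0.09,-0.9,0,0],
  [0.5,0.1,-1.05,0,0],
  [0.5,0.12,-1.2,0,0],
  [0.5,0.14,-1.35,0,0],
  [0.5,0.15,-1.5,0,0],
  [0.5,0.15,-1.5,0,0],
  [0.5,0.15,-1.5,0,0],
])

```text
time_s: 19.02
eef_pos: [468.9, 54.3, 342.4]
ee_rot: [0.0, 0.033, 0.999, -0.0]
force: [-0.1, 0.4, -5.6]
grip_width: 0.25
```

>>> apply_moves([
  [0.5,0.15,-1.5,0,0],
  [0.5,0.15,-1.5,0,0],
  [0.5,0.15,-1.5,0,0],
  [0.5,0.15,-1.5,0,0],
  [0.5,0.15,-1.5,0,0],
  [0.5,0.15,-1.5,0,0],
  [0.5,0.15,-1.5,0,0],
  [0.5,0.15,-1.5,0,0],
  [0.5,0.15,-1.5,0,0],
  [0.5,0.15,-1.5,0,0],
  [0.5,0.14,-1.35,0,0],
  [0.5,0.12,-1.2,0,0],
])

```text
time_s: 20.02
eef_pos: [439.6, -119.7, 342.4]
ee_rot: [0.0, 0.033, 0.999, -0.0]
force: [0.7, -0.7, -5.9]
grip_width: 0.25
```

>>> apply_moves([
  [0.5,0.1,-1.05,0,0],
  [0.5,0.1,-0.9,0,0],
  [0.5,0.08,-0.75,0,0],
  [0.5,0.06,-0.6,0,0],
  [0.5,0.05,-0.45,0,0],
  [0.5,0.03,-0.3,0,0],
  [0.5,0.02,-0.15,0,0],
  [0.5,0,0,0,0],
  [0.5,0,0,0,0],
  [0.5,0,0,0,0],
  [0.5,0,0,0,0],
  [0.5,0,0,0,0],
])

```text
time_s: 21.02
eef_pos: [433.3, -159.6, 342.3]
ee_rot: [0.0, 0.032, 0.999, 0.0]
force: [-0.8, 0.8, -5.9]
grip_width: 0.251
```

```bash
python3 - <<'E'
from h import *
s,_=st();p=s['eef_pos']
look(13,load=(p[0],p[1],62),ext=40,box=(310,170,90,140,4.3))
look(14,load=(p[0],p[1],62),ext=40,box=(310,170,90,140,4.3))
cv2.imwrite("pics/top13.png",ctrl.capture("top")[:,:,::-1])
delta((515.3,-182,337))
E
```

```text
t 21.02 pos [ 433.325 -159.592  342.315] yAng 1.5063 tilt 0.0 F [-0.751  0.802 -5.869] w 0.251 j [-0.608  0.116  1.484  0.     1.541 -2.114]
t 21.07 pos [ 433.322 -159.637  342.315] yAng 1.5063 tilt 0.0 F [-0.56  -0.185 -6.372] w 0.251 j [-0.608  0.116  1.484  0.     1.541 -2.114]
t 21.12 pos [ 433.311 -159.671  342.305] yAng 1.5062 tilt 0.0 F [-0.14   0.468 -6.01 ] w 0.251 j [-0.608  0.116  1.484  0.     1.541 -2.114]
t 21.17 pos [ 433.329 -159.696  342.316] yAng 1.5062 tilt 0.0 F [-0.002  0.981 -5.381] w 0.252 j [-0.608  0.116  1.484 -0.     1.541 -2.114]
tool cm [-8.324 -1.697  0.532]
```

View pics/o13.png

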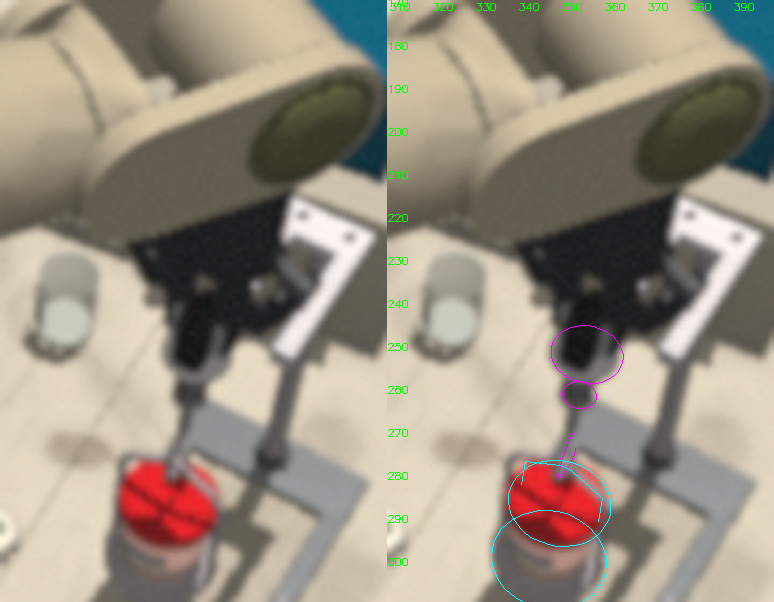

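View pics/top13.png

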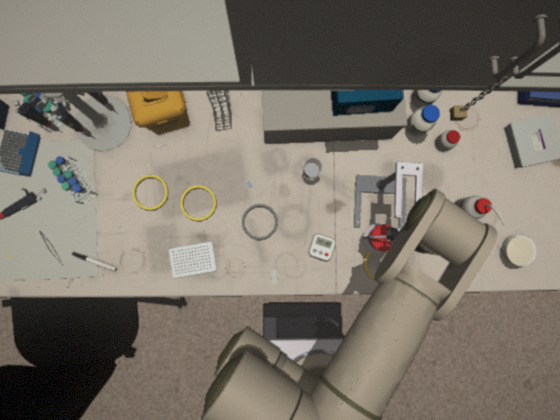

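>>> apply_moves([
  [0.5,0,-0.1,0,0],
  [0.5,0,-0.2,0,0],
  [0.5,0,-0.3,0,0],
  [0.5,0,-0.3,0,0],
  [0.5,0,-0.3,0,0],
  [0.5,0,-0.2,0,0],
  [0.5,0,-0.2,0,0],
  [0.5,0,-0.1,0,0],
  [0.5,0,0,0,0],
  [0.5,0,0,0,0],
])

```text
time_s: 22.0
eef_pos: [432.2, -176.7, 342.3]
ee_rot: [-0.0, 0.032, 0.999, 0.0]
force: [0.1, -0.6, -5.1]
grip_width: 0.249
```

>>> apply_moves([
  [0.5,-0.1,0,0,0],
  [0.5,-0.2,0,0,0],
  [0.5,-0.3,0,0,0],
  [0.5,-0.4,0,0,0],
  [0.5,-0.5,0,0,0],
  [0.5,-0.5,0,0,0],
  [0.5,-0.4,0,0,0],
  [0.5,-0.3,0,0,0],
  [0.5,-0.2,0,0,0],
  [0.5,-0.1,0,0,0],
  [0.5,0,0,0,0],
])

```text
time_s: 22.92
eef_pos: [462.3, -178.7, 342.2]
ee_rot: [-0.0, 0.032, 0.999, 0.0]
force: [0.2, -0.7, -5.2]
grip_width: 0.255
```

```bash
python3 - <<'E'
from h import *
s,_=st();p=s['eef_pos']
look(15,load=(p[0],p[1],62),ext=40,box=(310,170,90,140,4.3))
delta((515.3,-182,337))
E
```

```text
t 22.92 pos [ 462.255 -178.671  342.224] yAng 1.5061 tilt 0.01 F [ 0.198 -0.701 -5.219] w 0.255 j [-0.606  0.195  1.392 -0.     1.555 -2.112]
t 22.97 pos [ 462.13  -178.667  342.271] yAng 1.5061 tilt 0.01 F [-0.762  0.784 -5.864] w 0.25 j [-0.606  0.195  1.392 -0.     1.555 -2.112]
t 22.97 pos [ 462.13  -178.667  342.271] yAng 1.5061 tilt 0.01 F [-0.762  0.784 -5.864] w 0.25 j [-0.606  0.195  1.392 -0.     1.555 -2.112]
tool cm [-5.328  0.011  0.526]
```

View pics/o15.png

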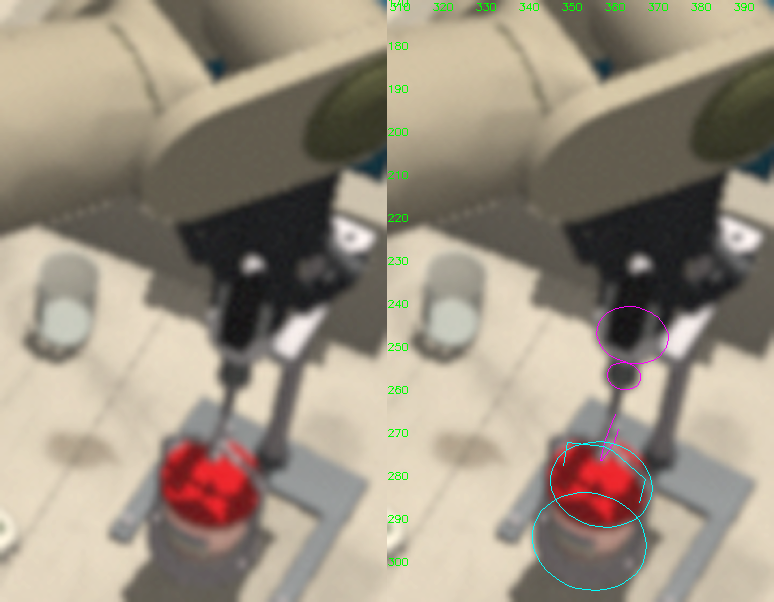

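>>> apply_moves([
  [0.5,-0.1,0,0,0],
  [0.5,-0.2,0,0,0],
  [0.5,-0.3,0,0,0],
  [0.5,-0.4,0,0,0],
  [0.5,-0.5,0,0,0],
  [0.5,-0.6,0,0,0],
  [0.5,-0.6,0,0,0],
  [0.5,-0.6,0,0,0],
  [0.5,-0.6,0,0,0],
  [0.5,-0.5,0,0,0],
  [0.5,-0.4,0,0,0],
  [0.5,-0.3,0,0,0],
])

```text
time_s: 23.97
eef_pos: [513.5, -182.0, 342.1]
ee_rot: [-0.0, 0.032, 0.999, 0.0]
force: [-0.3, -0.1, -6.3]
grip_width: 0.257
```

>>> apply_moves([
  [0.5,-0.2,0,0,0],
  [0.5,-0.1,0,0,0],
  [0.5,0,0,0,0],
  [0.5,0,0,0,0],
  [0.5,0,0,0,0],
  [0.5,0,0,0,0],
])

```text
time_s: 24.47
eef_pos: [515.9, -182.2, 342.4]
ee_rot: [0.0, 0.032, 0.999, -0.0]
force: [-0.3, 0.1, -5.8]
grip_width: 0.249
```

```bash
python3 - <<'E'
from h import *
s,_=st();p=s['eef_pos']
look(16,load=(p[0],p[1],62),ext=40,box=(310,170,90,140,4.3))
delta((515.3,-182,321))
E
```

```text
t 24.47 pos [ 515.874 -182.187  342.4  ] yAng 1.5059 tilt 0.0 F [-0.276  0.054 -5.818] w 0.249 j [-0.554  0.316  1.236 -0.     1.589 -2.06 ]
t 24.52 pos [ 515.89  -182.181  342.347] yAng 1.5059 tilt 0.0 F [ 0.453 -0.145 -5.935] w 0.251 j [-0.554  0.316  1.236 -0.     1.589 -2.06 ]
t 24.52 pos [ 515.89  -182.181  342.347] yAng 1.5059 tilt 0.0 F [ 0.453 -0.145 -5.935] w 0.251 j [-0.554  0.316  1.236 -0.     1.589 -2.06 ]
tool cm [0.06  0.014 2.135]
```

View pics/o16.png

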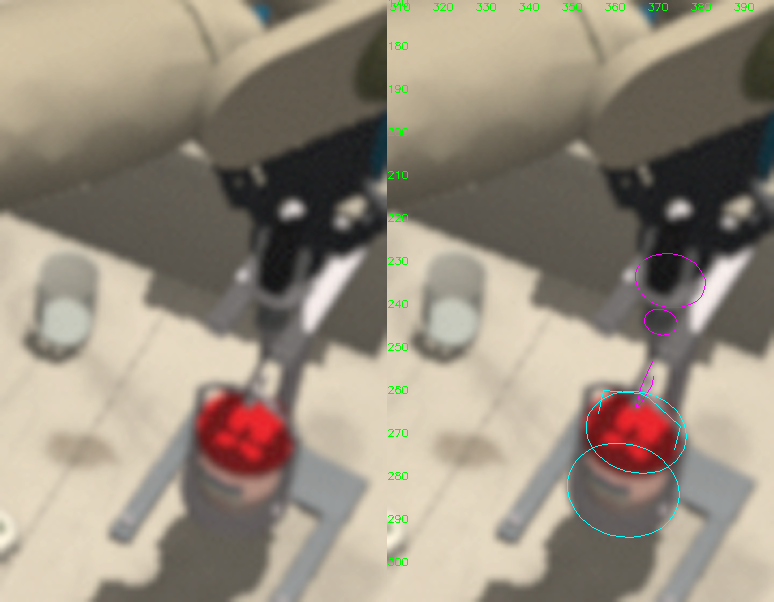

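>>> apply_moves([
  [0.5,0,0,0.1,0],
  [0.5,0,0,0.2,0],
  [0.5,0,0,0.2,0],
  [0.5,0,0,0.2,0],
  [0.5,0,0,0.2,0],
  [0.5,0,0,0.2,0],
  [0.5,0,0,0.2,0],
  [0.5,0,0,0.2,0],
  [0.5,0,0,0.2,0],
  [0.5,0,0,0.1,0],
  [0.5,0,0,0.05,0],
  [0.5,0,0,0,0],
])

```text
time_s: 25.52
eef_pos: [516.0, -182.2, 323.7]
ee_rot: [-0.0, 0.032, 0.999, 0.0]
force: [0.2, -0.2, -6.1]
grip_width: 0.253
```

>>> apply_moves([
  [0.5,0,0,0.05,0],
  [0.5,0,0,0.05,0],
  [0.5,0,0,0.05,0],
  [0.5,0,0,0,0],
])

```text
time_s: 25.85
eef_pos: [516.0, -182.2, 322.2]
ee_rot: [-0.0, 0.032, 0.999, 0.0]
force: [-0.4, -0.0, -4.8]
grip_width: 0.248
```

```bash
python3 - <<'E'
from h import *
look(17,load=(515,-182,45),ext=40,box=(310,170,90,140,4.3))
st()
E
```

```text
t 25.9 pos [ 515.984 -182.196  322.237] yAng 1.506 tilt 0.01 F [-0.397 -0.021 -6.925] w 0.255 j [-0.554  0.321  1.28   0.     1.54  -2.06 ]
t 25.9 pos [ 515.984 -182.196  322.237] yAng 1.506 tilt 0.01 F [-0.397 -0.021 -6.925] w 0.255 j [-0.554  0.321  1.28   0.     1.54  -2.06 ]
```

View pics/o17.png

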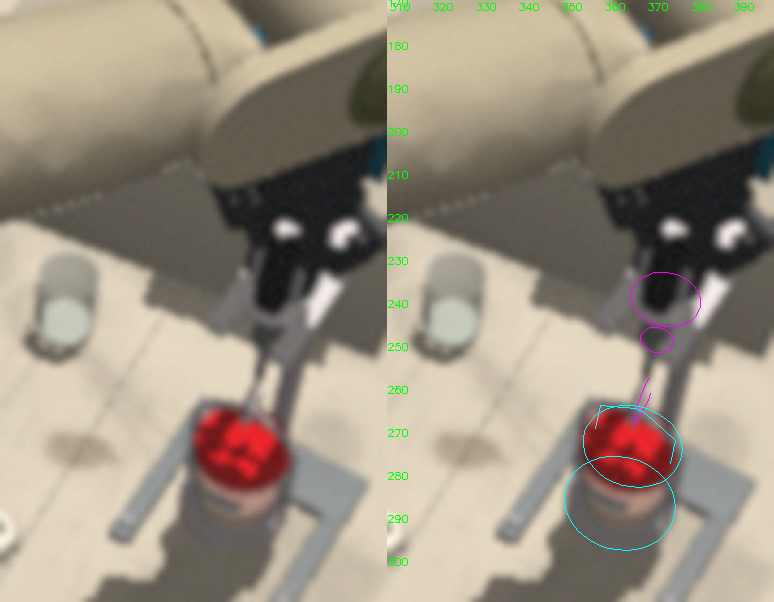

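Not yet down; lower in half-millimetre steps until the force drops.

>>> apply_moves([
  [0.5,0,0,0.05,0],
  [0.5,0,0,0.05,0],
  [0.5,0,0,0,0],
])

```text
time_s: 26.15
eef_pos: [516.0, -182.2, 321.2]
ee_rot: [-0.0, 0.032, 0.999, 0.0]
force: [-0.2, 0.4, -5.3]
grip_width: 0.25
```

>>> apply_moves([
  [0.5,0,0,0.03,0],
  [0.5,0,0,0.03,0],
  [0.5,0,0,0,0],
])

```text
time_s: 26.4
eef_pos: [516.0, -182.2, 320.8]
ee_rot: [0.0, 0.032, 0.999, -0.0]
force: [0.2, 0.2, -6.1]
grip_width: 0.25
```

>>> apply_moves([
  [0.5,0,0,0.04,0],
  [0.5,0,0,0.04,0],
  [0.5,0,0,0,0],
])

```text
time_s: 26.65
eef_pos: [516.0, -182.2, 320.7]
ee_rot: [0.001, 0.032, 0.999, -0.0]
force: [-1.4, 0.8, 2.0]
grip_width: 0.252
```

>>> apply_moves([
  [0.5,0,0,0.04,0],
  [0.5,0,0,0.04,0],
  [0.5,0,0,0,0],
])

```text
time_s: 26.9
eef_pos: [516.1, -182.2, 320.7]
ee_rot: [0.001, 0.032, 0.999, -0.001]
force: [-3.8, 2.3, 7.8]
grip_width: 0.252
```

```bash
python3 - <<'E'
from h import *
look(18,load=(515,-182,45),ext=40,box=(335,200,60,80,6.5))
st()
E
```

```text
t 26.95 pos [ 516.044 -182.218  320.716] yAng 1.506 tilt 0.14 F [-4.412  1.867  8.116] w 0.255 j [-0.554  0.321  1.285 -0.     1.534 -2.06 ]
t 26.95 pos [ 516.044 -182.218  320.716] yAng 1.506 tilt 0.14 F [-4.412  1.867  8.116] w 0.255 j [-0.554  0.321  1.285 -0.     1.534 -2.06 ]
```

View pics/o18.png

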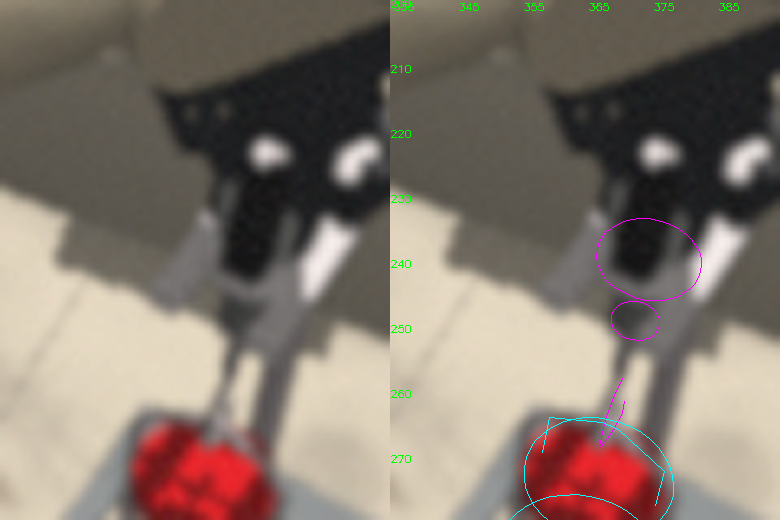

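>>> apply_moves([
  [0.5,0,0,-0.03,0],
  [0.5,0,0,-0.02,0],
  [0.5,0,0,0,0],
  [0.5,0,0,0,0],
], squeeze=20)

```text
time_s: 27.28
eef_pos: [516.0, -182.2, 320.7]
ee_rot: [0.001, 0.032, 0.999, -0.0]
force: [-3.2, 1.2, 6.1]
grip_width: 0.251
```

>>> apply_moves([
  [2.4,0,0,0,0],
  [2.6,0,0,0,0],
  [2.9,0,0,0,0],
  [3.3,0,0,0,0],
  [4,0,0,0,0],
  [5,0,0,0,0],
  [6,0,0,0,0],
  [6,0,0,0,0],
  [6,0,0,0,0],
  [6,0,0,0,0],
])

```text
time_s: 28.12
eef_pos: [516.0, -182.2, 319.6]
ee_rot: [-0.0, 0.032, 0.999, 0.0]
force: [-0.3, -0.7, -0.0]
grip_width: 0.706
```

```bash
python3 - <<'E'
from h import *
look(19,load=(515,-182,45),ext=40,box=(335,200,60,80,6.5))
E
```

```text
t 28.17 pos [ 516.018 -182.18   319.565] yAng 1.5061 tilt 0.0 F [ 0.666 -0.831  0.006] w 0.702 j [-0.554  0.322  1.286 -0.     1.534 -2.06 ]
```

View pics/o19.png

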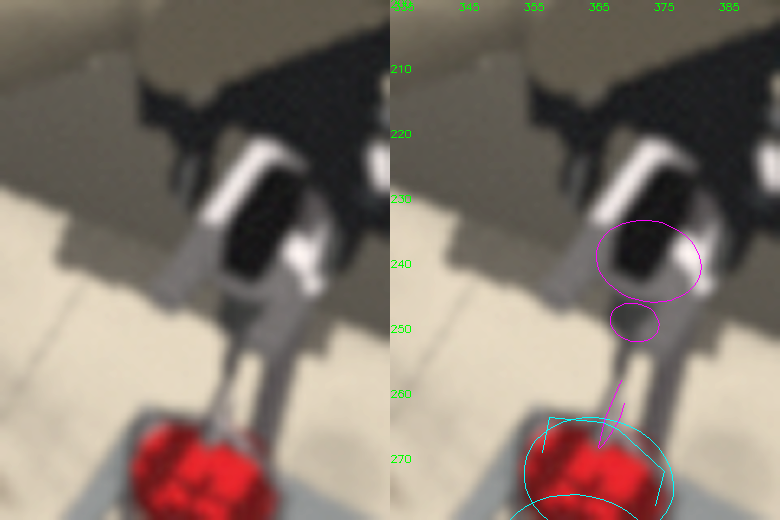

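Released and hanging. Now straight up and clear.

>>> apply_moves([
  [6,0,0,-0.5,0],
  [6,0,0,-1,0],
  [6,0,0,-1.5,0],
  [6,0,0,-2,0],
  [6,0,0,-2,0],
  [6,0,0,-2,0],
  [6,0,0,-1,0],
  [6,2,0,0,0],
  [6,3,0,0,0],
  [6,3,0,0,0],
  [6,3,0,0,0],
  [6,2,0,0,0],
])

```text
time_s: 29.17
eef_pos: [384.3, -173.3, 420.9]
ee_rot: [0.001, 0.032, 0.999, -0.001]
force: [0.5, 0.1, -0.8]
grip_width: 0.706
```

>>> apply_moves([
  [6,0,3,0,0],
  [6,0,4,0,0],
  [6,0,4,0,0],
  [6,0,4,0,0],
  [6,0,3,0,0],
  [6,0,0,0,0],
  [6,0,0,0,0],
  [6,0,0,0,0],
  [6,0,0,0,0],
  [6,0,0,0,0],
  [6,0,0,0,0],
  [6,0,0,0,0],
])

```text
time_s: 30.17
eef_pos: [398.0, 5.3, 419.6]
ee_rot: [-0.0, 0.033, 0.999, 0.0]
force: [-0.4, 1.1, 0.2]
grip_width: 0.705
```

```bash
python3 - <<'E'
from h import *
st()
for k in "ab":
    for n in ("scene","top"): cv2.imwrite(f"pics/{n}f{k}.png",ctrl.capture(n)[:,:,::-1])
ex=38
cu=[(c,(255,0,255)) for c in scalepts((515.5,-182,296),-.065,3+ex)]+[(c,(255,255,0)) for c in loadpts((515.5,-182,296-89.5-3-ex-125),-.065)]
overlay("pics/scenefa.png","pics/of.png","scene",325,200,70,110,5.4,cu)
overlay("pics/topfa.png","pics/oft.png","top",345,150,85,90,4.6,cu)
a=cv2.imread("pics/scenefa.png")[240:310,330:400].astype(int);b=cv2.imread("pics/scenefb.png")[240:310,330:400].astype(int)
print("diff",np.abs(a-b).max(),np.abs(a-b).mean())
print(shift("pics/scenefa.png","pics/scenefb.png",(350,265,30,30)))
E
```

```text
t 30.17 pos [397.963   5.29  419.59 ] yAng 1.5048 tilt 0.01 F [-0.438  1.073  0.202] w 0.705 j [-0.283 -0.041  1.454 -0.     1.729 -1.788]
diff 7 0.6182993197278912
(array([-0.003,  0.002], dtype=float32), 0.9999790641484916)
```

View pics/of.png

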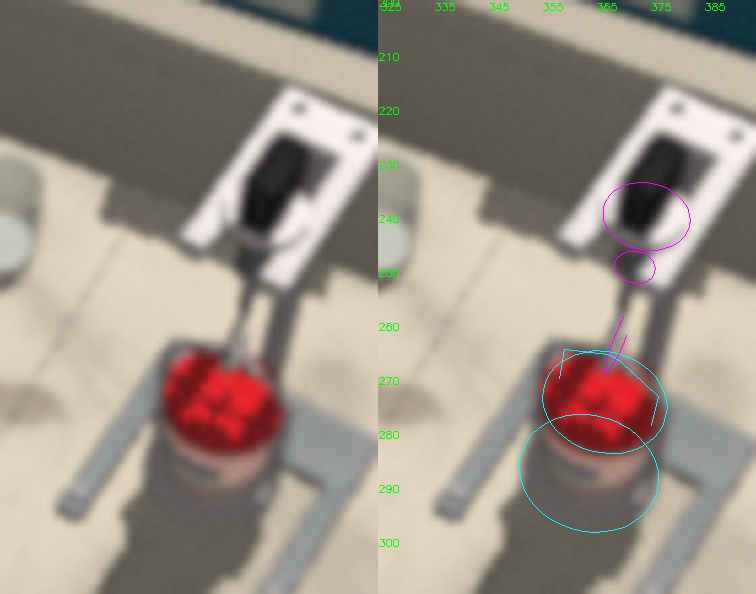

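View pics/oft.png

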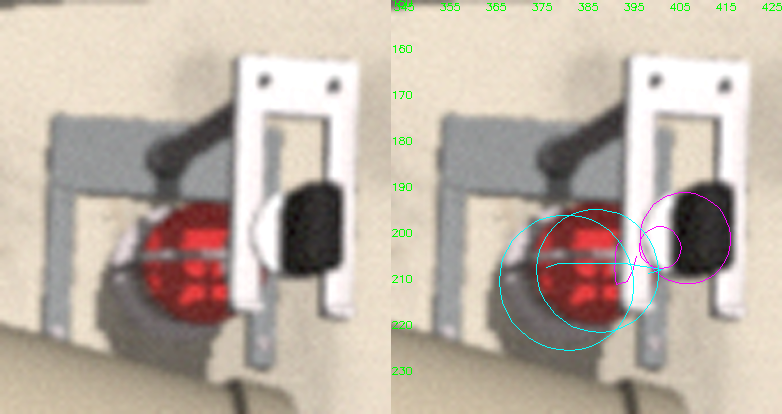

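View pics/topfb.png

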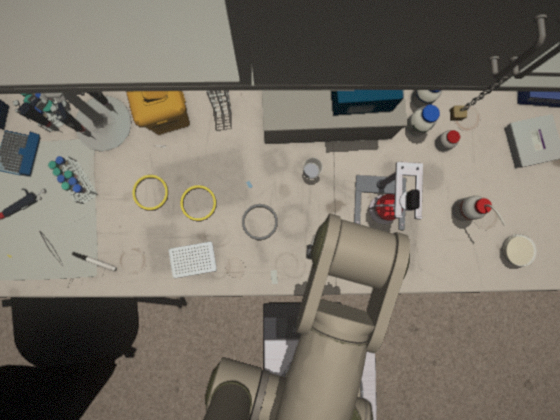

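```bash
python3 - <<'E'
from h import *
print(ctrl.finish_job())
E
```

```text
the job is handed in; nothing more can be done
None
```

I took the scale out of its fork and hooked it under the bail. I then lifted the carrier straight out of the ring, held it still, hung the scale back in the fork with the carrier on it, and let go. The job was handed in at about 30 s of the 72 s; no verdict was reported.

- **Lift and hold:** the carrier's underside was about 17 mm above the worktop, so about 5 mm above the ring. The camera gave 16.5 to 19 mm, and force and spring gave about 17.7 mm. It stayed still for over a second, moving less than 0.03 px across six pictures. The scale showed a load of about 3.8 N.
- **Hanging back:** the flange came down on the tines at the same gripper height as when I picked it up, 320.7 mm. The peak push on the fork was about 14 N against the 35 N limit.
- **Last pictures:** the scale sits in the fork about where it started. The carrier hangs by the crest of its bail, motionless and about 40 mm clear of the worktop. The beaker, timer, well plate and yellow rings look unmoved, and the gripper is well clear.
- **Disagreement:** the two cameras differed by 3 to 6 mm in x for high points such as the fork and the bail crest. I aimed between them, which the hook and the fork had room for, and nothing was knocked as far as the pictures and forces showed.

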